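# Clamp a membrane module into the bench filtration rig and put its dust caps away

### The arm

A 6-joint arm with a two-finger parallel gripper is mounted at the origin on the work surface. World frame = base frame: x ahead of the robot, y to its left, z up, the work surface at z = 0. Lengths are in mm, angles in rad, forces in N, time in s.
With the tool pointing down it reaches from about 300 to 875 mm from the base axis. Payload 6.4 kg.
Tool frame: the origin (TCP) lies at the very end of the fingers, on their centre line; the grasp point (between the pads) lies 19 mm behind it (r.tcp_to_grasp is the z of the grasp point in the tool frame, in mm); z points along the fingers, y is the direction in which the jaws open and shut (so a half turn about z gives the same grasp; the last joint's range is limited). The gripper opens to 88 mm and grips with 3 to 60 N. Pads are 18 mm wide; open, the fingers measure 123 mm over their backs; the gripper's body (75 mm by 187 mm) begins 45 mm behind the grasp point.
Start: joints at [0.996, 0.181, 1.607, -0, 1.354, -0.206], TCP at [207.275, 536.356, 209.014] pointing down, gripper open.
Joint ranges: [-2.99, 2.99], [-0.89, 2.07], [0.3, 2.58], [-1.14, 4.28], [0, 2.63], [-3.12, 3.12]. Speed limits (rad/s): [2.57, 2.57, 3.01, 3.14, 3.14, 3.14].

### API

Orientations are given as a 3x3 rotation matrix whose columns are the frame's x, y, z axes.
In Python, from bench import r gives the robot as it stands.
- The arm moves only by the tool arm_command, never from a script. Its argument "commands" is a list of rows, each a list of 2 entries, a list of its own where there are three numbers: the shift along the tool's x, y, z in cm, then the turn about the tool's z in degrees. A call has 1 to 12 rows; each row shifts and turns the commanded pose from where the row before left it, along the tool's axes as they then stand; what a row does not reach is not made up. A row lasts 1/8 s, in which the tool goes at most 62.5 mm and 10.7 degrees, less where a joint would pass 70% of its speed; a pose out of reach is approached as far as the arm can. A call with a gripper value outside its range is refused whole. "claw" is the opening, from 0 (shut) to 1 (fully open), set as the call begins (left out, the last holds). The fingers move at their own pace and stop on an object; the grip force is fixed at half the most. Time passes only in rows, so rows that do not move let the fingers close. It gives the time, the measured TCP pose, the force and the opening at its end, in the units of the state.
- r.get_obs(): the state, without advancing time (a new reading comes with each control period).
- r.snapshot(name): name is "scene" or "top"; returns (picture, depth): 420x560x3 uint8, red, green, blue; 420x560 float32, mm along the optical axis (not along the pixel's ray), 0 where there is no reading.
- r.get_calibration(name): a dict with "intrinsics" (3x3 intrinsics, pixels), "D" ([k1, k2, p1, p2, k3] as OpenCV has them; the pictures are not rectified), "extrinsics" (4x4, takes a point from world to camera coordinates). Camera axes: x right, y down, z forward; pixel columns grow to the right and rows downward; lengths in mm; the calibration is good to about 2 mm. A picture is of the moment at which its call begins. get_calibration takes no time and is no camera call.
- r.finish_job(): hands the job in, once; it reports no verdict.
Trained networks look in the newest picture that a camera, given by its name, has taken for a name from the list of things; names that differ only in an ending like _2 or _b are one class to them, and where a whole thing is asked for, a point or a joint stands for the part that bears it (a point fixed in the world has none). Each returns a list of dicts, best first, with "score" (0 to 1); they miss things now and then, are a little off and sometimes report something else, mostly with a low value. They report only what shows in the picture. A call takes as long as a camera call.
- r.recognise(name, camera): "position" ([column, row] in pixels, amid what is visible of it).
- r.outline_of(name, camera): "mask" (420x560 bool, what is visible of it) and "position" ([column, row] in pixels, amid what is visible of it).
The state is a dict: "time_s": time; "joints": joint angles; "qvel": joint speeds; "joint_efforts": joint torques, N m; "eef_pos": TCP position; "ee_rot": TCP orientation; "force": force on the tool from outside, world axes, zero at the start; "torque": the same for the moment, N m; "finger_gap": opening from 0.0 (shut) to 1.0 (fully open).
Only numpy, scipy, OpenCV 4.12 (cv2) and the standard library are available. Lean on these libraries where they do the work, as an engineer would, in place of code of your own. Each camera call takes 0.05 s, during which the arm holds its last target. There are 200 camera calls.

### The job

Mount the membrane module in the filtration rig: lay it in the two saddles with its ports pointing up and its end blocks outside the saddles, swing both hinged halves right down over the tube, and then stand each swing bolt up into the slot of its closed half. Take every red dust cap off the module's ports and store all the caps in the accessory drawer, which springs open when you press the green button on top of its box; leave the drawer pushed fully shut and latched. If anything gets knocked, put it right, and leave the other things on the bench where they are.

Things in the scene. Friction and masses are not known exactly. Their poses are not given: they have to be found in the camera images.
- module_mid (a point): Centre, on the axis, of the loose membrane module (0.4 to 0.75 kg): steel tube, 40 mm diameter, along its own y from -88 to +88 mm, then white square end blocks (44 x 44 mm, |y| 88 to 130; thin stubs to 140). Lies on its end blocks, axis 22 mm up. Upright ports (16 mm diameter) at y -105, +30, +105, tops 40 mm above this point (44 with caps). Either way round will do.
- cap0_mid (a point): Centre of a loose red dust cap (15 g), at the start on the module's port at y = -105; 26 mm diameter, 18 mm tall, open below, inside 21 mm wide and 14 mm deep; z along its axis. On a port this point lies 35 mm above the module's axis. None when there is no such cap in this run; 1 to 3 caps are present.
- cap1_mid (a point): The same for the cap on the port at y = +30.
- cap2_mid (a point): The same for the cap on the port at y = +105.
- rig_seat (a point): Point of the fixed rig where the middle of the mounted tube belongs, 62 mm above the bench; y along the tube, -x towards the swing bolts, z up. Base plate 180 x 210 x 12 mm. Two blue saddles, each 28 mm wide along y, are centred 66 mm either side along y: 8 mm from each to the end block. Open at the top, 44 mm wide at the edges 6 mm below this point, narrowing to the tube.
- half_l (a joint): Angle of the hinged upper half of the saddle at y = +66 of the rig, rad. 0: closed over the tube; grows as it opens, to a stop at 2.05 (thrown back to +x); starts at 1.7 to 2.0. Hinge pin along y, 38 mm to +x of the tube axis, at its height. 0.22 kg, damped: once well past upright (below about 1.3) it falls shut by its own weight.
- half_r (a joint): The same for the saddle at y = -66 of the rig.
- half_l_lug (a point): Middle of the slotted lug (fork) at the free end of half_l, 80 mm from its hinge pin; 28 mm wide along y, 8 mm thick, ends 12 mm further out; slot 10 mm wide. x of this frame points from the lug to the hinge, y along the pin. Closed, it lies 42 mm to -x of the tube axis and 5 mm above it.
- half_r_lug (a point): The same for half_r.
- bolt_l (a joint): Angle of the swing bolt at y = +66 of the rig, rad. 0: upright in the slot of the closed half, against a stop; grows as it swings out to -x, at most 1.35; starts at 0.7 to 1.1. Pivot along y, 40 mm to -x of the tube axis and 26 mm above the bench. Stays where it is left (about 0.7 N moves the knob). Upright too early, its knob blocks the half.
- bolt_r (a joint): The same for the bolt at y = -66 of the rig.
- bolt_l_knob (a point): Centre of the black knurled nut on bolt_l (22 mm diameter, 16 mm tall along the bolt), 56 mm from the bolt's pivot; z of this frame points outward along the bolt. Carried round its arc the bolt moves freely; leaning far out, a level push against the nut's end can jam.
- bolt_r_knob (a point): The same for bolt_r.
- button_top (a point): Centre of the top of the green push button (26 mm diameter, 13 mm proud) on the fixed white accessory box (170 x 160 mm, 62 mm high). It goes 9 mm down and takes about 5 N fully down; the latch lets go at about 5 mm.
- drawer (a joint): How far the drawer stands out of the accessory box, m: about 0 when closed and latched (it can be pushed in to -0.003). When the button is pressed a spring drives it out to 0.095. To shut it, push it in against the spring (2 to 5 N, some 5 N more near the end) a little past 0, where the latch catches.
- drawer_floor (a point): Point on the drawer's inner floor, moving with it, 41 mm behind the inside of the front, half-way across; -x is the way it opens, z up. Floor 9 mm above the bench, 138 mm wide (y), side walls 28 mm high, front 51 mm; it runs from 41 mm in front of this point to 106 mm behind. Fully out, the first 87 mm behind the front are clear of the box.
- drawer_front (a point): Centre of the outside of the grey drawer front (158 mm wide along y, 56 mm high, its top 60 mm above the bench, no handle); -x points out of the box.
- pump_bottle: Amber pump bottle standing at the back, 68 mm diameter, 190 mm tall. Not to be disturbed. Origin at its foot.
- beaker: Glass beaker, 60 mm diameter, 75 mm tall. Not to be disturbed. Origin at its foot.
- jar: Small jar with a blue lid, 48 mm diameter, 60 mm tall. Not to be disturbed. Origin at its foot.
- vial_rack: Yellow vial rack, 70 x 110 x 48 mm. Not to be disturbed. Origin at its underside.
- spanner: Steel spanner, 150 mm long, lying flat. Not to be disturbed.
- marker: Blue marker pen, 110 mm long, lying flat. Not to be disturbed.
- gauge_block: Small aluminium block with a brass plug, 50 x 30 x 16 mm. Not to be disturbed.

How it is judged:
By the outcome, as a careful person would: the job done as asked, in the order asked, and still so for the second after the job is handed in, with the robot touching nothing.
Of cap0, cap1, cap2 only 1 to 3 are there at a start; the rules pass over those that are not, and their reading is None.
At some moment in a run one of module, cap0, cap1, cap2 may be knocked a few centimetres aside while the robot is not near it.
Once in a run the grip may slacken for a moment while it holds something.
It also fails if it takes over 210 s, if anything falls off the work surface, if the arm or the gripper's body presses on something with over 40 N, if the wrist force passes 120 N, or if a joint passes its speed limit or range.

## Working session

There is one attempt and no reset: what is moved stays moved. The work goes in short steps, Python scripts to look and compute and a tool call to move; the robot and the scene stay as the last step left them, time stands still between calls to the robot, and variables do not carry over. Pictures are saved under pics/ and viewed, about 12 in all and at most 16, crops included, and the job is handed in when it is done.

Besides the shell and the picture viewer there is one more tool, called after ">>>" as name(argument=value, ...) on one line, values as JSON. arm_command: Moves the arm, as the interface text tells. Its arguments: {"type":"object","properties":{"commands":{"type":"array"},"claw":{"type":"number"}},"required":["commands"]}

```bash
ls; mkdir -p pics
cat > h.py <<'E'
import numpy as np, cv2
from bench import r
def snap(cam,fn=None):
    im,d=r.snapshot(cam)
    if fn: cv2.imwrite('pics/'+fn,cv2.cvtColor(im,cv2.COLOR_RGB2BGR))
    return im,d
def cal(cam):
    c=r.get_calibration(cam); return np.array(c['intrinsics'],float),np.array(c['D'],float),np.array(c['extrinsics'],float)
def ray(cam,px):
    K,D,E=cal(cam); u=cv2.undistortPoints(np.array(px,float).reshape(-1,1,2),K,D).reshape(-1,2)
    return np.c_[u,np.ones(len(u))],E
def onz(cam,px,z):   # pixel -> world at height z
    d,E=ray(cam,px); R=E[:3,:3];o=-R.T@E[:3,3]; w=d@R
    return o+w*((z-o[2])/w[:,2])[:,None]
def cloud(cam,d,mask=None):
    m=d>0
    if mask is not None: m&=mask
    v,u=np.nonzero(m); dd,E=ray(cam,np.c_[u,v]); p=dd*d[v,u][:,None]
    return (p-E[:3,3])@E[:3,:3],np.c_[u,v]
def proj(cam,P):
    K,D,E=cal(cam); return cv2.projectPoints(np.array(P,float).reshape(-1,3),cv2.Rodrigues(E[:3,:3])[0],E[:3,3],K,D)[0].reshape(-1,2)
E
python3 - <<'E'
from h import *
for c in('top','scene'):
    im,d=snap(c,c+'0.png')
    K,D,X=cal(c); print(c,K[0,0],(-X[:3,:3].T@X[:3,3]).round(),X[:3,:3].round(2).tolist())
    for n in ['module_mid','cap0_mid','cap1_mid','cap2_mid','half_l_lug','half_r_lug','bolt_l_knob','bolt_r_knob','button_top','drawer_front','pump_bottle','beaker','jar','vial_rack','spanner','marker','gauge_block']:
        for q in r.outline_of(n,c)[:3]:
            p,_=cloud(c,d,q['mask']); print(n,round(q['score'],2),np.round(q['position']),np.median(p,0).round() if len(p) else None, np.percentile(p,[2,98],axis=0).round().tolist() if len(p) else None)
print(r.get_obs())
E
```

```text
pics
top 438.1936094485499 [ 455.   17. 1029.] [[-0.01, -1.0, -0.02], [-0.99, 0.01, -0.11], [0.11, 0.02, -0.99]]
module_mid 0.58 [433. 252.] [ 469. -314.   41.] [[352.0, -352.0, 1.0], [611.0, -279.0, 64.0]]
cap0_mid 0.6 [444. 198.] [ 584. -334.   67.] [[572.0, -347.0, 54.0], [596.0, -325.0, 70.0]]
cap0_mid 0.19 [270. 176.] [628.  46.  79.] [[596.0, 31.0, 14.0], [648.0, 61.0, 144.0]]
half_l_lug 0.7 [272. 173.] [629.  46.  78.] [[596.0, 31.0, 3.0], [668.0, 59.0, 144.0]]
half_l_lug 0.3 [332. 186.] [615. -84.  79.] [[582.0, -106.0, 2.0], [652.0, -72.0, 144.0]]
half_r_lug 0.84 [333. 185.] [615. -85.  79.] [[584.0, -99.0, 68.0], [630.0, -73.0, 143.0]]
bolt_l_knob 0.72 [264. 245.] [484.  61.  68.] [[470.0, 52.0, 13.0], [512.0, 74.0, 76.0]]
bolt_r_knob 0.62 [325. 248.] [469. -70.  65.] [[454.0, -79.0, 32.0], [511.0, -58.0, 75.0]]
button_top 0.4 [132. 201.] [581. 356.  76.] [[571.0, 345.0, 73.0], [591.0, 367.0, 79.0]]
drawer_front 0.96 [149. 254.] [470. 323.  59.] [[448.0, 251.0, 9.0], [489.0, 399.0, 64.0]]
drawer_front 0.41 [434. 253.] [ 469. -314.   42.] [[351.0, -350.0, 8.0], [611.0, -278.
[... 3060 characters left out ...]
     1.35380043e+00, -2.06315800e-01]), 'qvel': array([-2.37937858e-04,  7.56229711e-05,  8.82459247e-04, -7.76550880e-05,
        5.29806399e-04,  1.33787938e-04]), 'joint_efforts': array([-5.64257825e-04, -4.33833683e+01, -3.42159891e+01,  7.01867742e-02,
        3.10223631e-02, -1.47709659e-05]), 'eef_pos': array([207.27643264, 536.34285233, 209.00458616]), 'ee_rot': array([[-9.32760647e-01,  3.60496291e-01, -1.96131066e-05],
       [ 3.60496291e-01,  9.32760646e-01, -2.14182566e-05],
       [ 1.05731319e-05, -2.70485590e-05, -1.00000000e+00]]), 'force': array([0.62540644, 0.60254954, 0.50859918]), 'torque': array([-0.0038111 , -0.00494945,  0.00401937]), 'finger_gap': 0.9984073567010048}
```

View pics/top0.png

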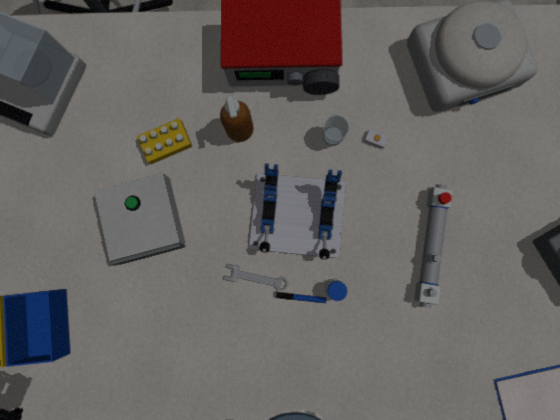

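View pics/scene0.png

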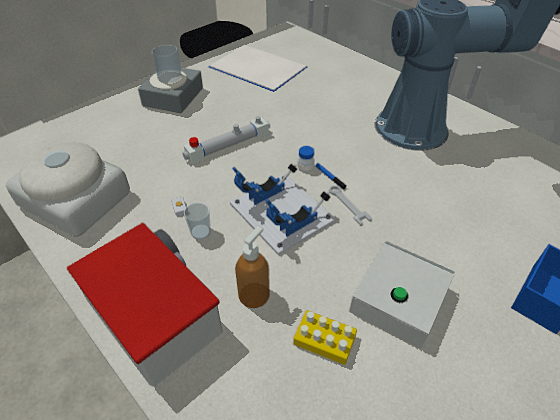

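The pictures show the module at top (437,245), with a single red cap at (445,198) on the far (−y) end port. The rig is at top (297,215) with both halves thrown back, and the box at (140,218) with its button at (132,202). Next I fit the poses.

```bash
cat > fit.py <<'E'
from h import *
def rect(p):
    (c,s,a)=cv2.minAreaRect(p[:,:2].astype(np.float32)); return np.round(c,1),np.round(s,1),round(a,2)
def box(p,lo,hi): return p[np.all((p>lo)&(p<hi),1)]
E
python3 - <<'E'
from fit import *
im,d=snap('top'); p,uv=cloud('top',d)
im2,d2=snap('scene'); p2,_=cloud('scene',d2)
print('table z',np.median(box(p,[300,150,-20],[400,240,20])[:,2]),np.median(box(p2,[300,150,-20],[400,240,20])[:,2]))
for nm,P in(('top',p),('scene',p2)):
    m=box(P,[300,-400,8],[650,-250,80]); 
    print(nm,'module rect',rect(box(m,[0,-999,36],[999,0,80])))
    # tube axis: PCA on tube part
    t=box(m,[420,-400,34],[540,-250,46]); c=t.mean(0); v=np.linalg.svd(t-c)[2][0]; print('tube',c.round(1),v.round(4),len(t))
    for e in([300,400],[540,650]):
        b=box(m,[e[0],-400,39],[e[1],-250,47]); print('endblock',rect(b),len(b))
    q=box(m,[300,-400,56],[650,-250,80]); print('high',q.mean(0).round(1),rect(q)); 
    q=box(m,[400,-400,54],[500,-250,80]); print('midport',q.mean(0).round(1),len(q))
    print('plate',rect(box(P,[420,-160,8],[680,130,16])),len(box(P,[420,-160,8],[680,130,16])))
    print('boxlid',rect(box(P,[440,220,57],[700,440,66])),np.median(box(P,[440,220,57],[700,440,66])[:,2]))
    for s in(-1,1):
        k=box(P,[455,-110 if s<0 else 30,52],[520,-40 if s<0 else 95,90]); print('knobregion',k.mean(0).round(1),np.percentile(k,[3,97],axis=0).round().tolist())
E
```

```text
table z 1.2134704155414577 0.9986837727870865
top module rect (array([ 480.9, -318.4]), array([ 45.6, 279.3]), 79.71)
tube [ 482.  -317.4   40.8] [-9.772e-01  2.123e-01 -4.000e-04] 679
endblock (array([ 376.1, -299.7]), array([44.8, 48.2]), 79.67) 318
endblock (array([ 575.2, -335.4]), array([45.3, 75.1]), 79.27) 335
high [ 510.5 -323.1   64.7] (array([ 483.1, -317.5]), array([ 26. , 229.8]), 78.94)
midport [ 451.3 -312.5   62.2] 50
plate (array([527.9,   1.4]), array([231.5, 239.4]), 83.31) 4777
boxlid (array([547.5, 348. ]), array([172.1, 163. ]), 14.26) 63.011228871535316
knobregion [467.2 -68.7  67.1] [[456.0, -79.0, 55.0], [481.0, -57.0, 74.0]]
knobregion [481.3  62.   69.5] [[471.0, 52.0, 57.0], [495.0, 73.0, 76.0]]
scene module rect (array([ 483.5, -318.8]), array([ 47.4, 260.7]), 80.03)
tube [ 482.7 -313.8   39.4] [ 9.816e-01 -1.910e-01 -2.000e-04] 260
endblock (array([ 377.5, -300.5]), array([46.2, 45.4]), 79.07) 112
endblock (array([ 576.6, -333.5]), array([44.2, 72.1]), 76.64) 143
high [ 524.3 -324.    62.5] (array([ 487. , -315.8]), array([ 27.7, 229.7]), 77.82)
midport [ 454.2 -311.8   59.3] 25
plate (array([527.8,   2.1]), array([231.6, 240.6]), 83.45) 2838
boxlid (array([548.6, 347.3]), array([175.3, 161.4]), 14.24) 62.099907056780424
knobregion [470.  -65.9  64.7] [[458.0, -75.0, 54.0], [479.0, -58.0, 73.0]]
knobregion [485.6  64.5  66.6] [[473.0, 53.0, 53.0], [496.0, 74.0, 75.0]]
```

Run:
```python
from fit import *
im,d=snap('top'); p,uv=cloud('top',d)
P=box(p,[400,-180,8],[700,150,16])
g=np.zeros((150,170),np.uint8); ij=((P[:,:2]-[400,-180])/2).astype(int); g[ij[:,0],ij[:,1]]=1
g=cv2.morphologyEx(g,cv2.MORPH_CLOSE,np.ones((25,25))); g=cv2.morphologyEx(g,cv2.MORPH_OPEN,np.ones((15,15)))
n,l,st,_=cv2.connectedComponentsWithStats(g); k=1+st[1:,4].argmax()
print('plate',rect(np.argwhere(l==k)*2.+[401,-179]))
a=np.radians(-6.3); c=np.array([552.8,-12.]); R=np.array([[np.cos(a),-np.sin(a)],[np.sin(a),np.cos(a)]])
def W(q): q=np.atleast_2d(np.array(q,float)); return np.c_[q[:,:2]@R.T+c,q[:,2]]
u0,v0,s=235,150,6
crop=cv2.resize(cv2.cvtColor(im,cv2.COLOR_RGB2BGR)[v0:v0+115,u0:u0+125],None,fx=s,fy=s,interpolation=cv2.INTER_CUBIC)
def poly(q,col,cl=True):
    z=((proj('top',W(q))-[u0,v0]+.5)*s).astype(np.int32); cv2.polylines(crop,[z],cl,col,1)
poly([[-90,-105,12],[90,-105,12],[90,105,12],[-90,105,12]],(0,0,255))
for y in(-66,66):
    poly([[-22,y-14,56],[22,y-14,56],[22,y+14,56],[-22,y+14,56]],(0,255,255))
    poly([[38,y-14,62],[38,y+14,62]],(0,255,0)); poly([[-40,y-14,26],[-40,y+14,26]],(255,0,255))
cv2.imwrite('pics/rig1.png',crop)
b=box(p,[400,-180,40],[700,150,64]); q=(b[:,:2]-c)@R
for s_ in(-1,1):
    m=(abs(q[:,1]-66*s_)<30); t=q[m]; print(s_,len(t),np.percentile(t,[2,10,50,90,98],axis=0).round(1).tolist())
t=box(p,[560,-130,95],[700,100,160]); q=(t[:,:2]-c)@R
for s_ in(-1,1):
    m=abs(q[:,1]-66*s_)<30; print('half',s_,np.percentile(np.c_[q[m],t[m][:,2]],[3,50,97],axis=0).round(1).tolist())
```

```text
plate (array([555.7, -12.7]), array([211.4, 181.5]), 83.56)
-1 403 [[-94.0, -80.5], [-60.3, -77.5], [-0.9, -65.8], [26.6, -54.6], [32.2, -52.4]]
1 386 [[-76.3, 51.9], [-42.0, 54.1], [-0.1, 65.7], [27.2, 76.7], [33.5, 78.9]]
half -1 [[70.0, -79.2, 110.5], [78.3, -65.9, 128.4], [89.4, -52.9, 144.3]]
half 1 [[69.9, 52.1, 107.7], [78.5, 65.0, 127.7], [89.5, 77.6, 144.2]]
```

View pics/rig1.png

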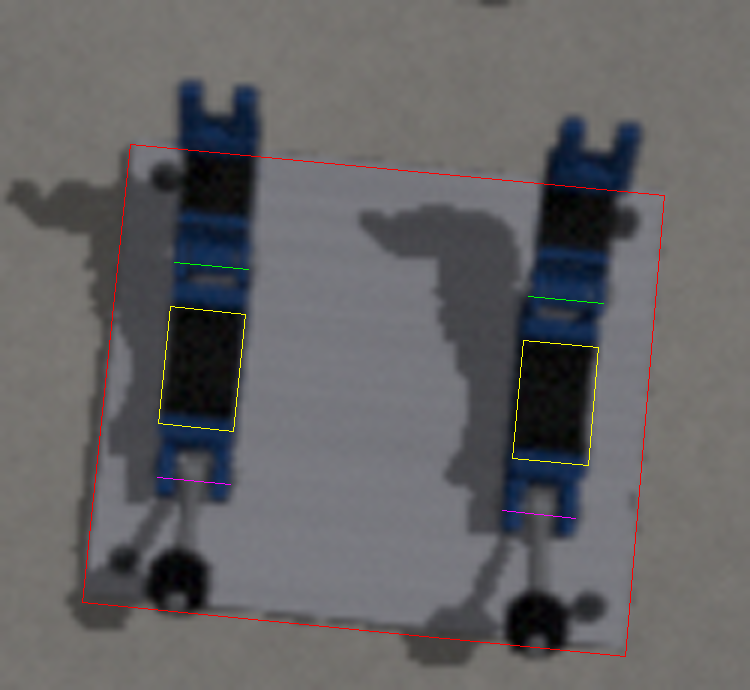

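```bash
cat > go.py <<'E'
from h import *
def go(*wps):
    """wps: (x,y,z,jawdeg or None); prints turn then shift in tool axes (cm) for each leg"""
    o=r.get_obs(); p=np.array(o['eef_pos']); R=np.array(o['ee_rot']); j6=np.degrees(o['joints'][5])
    print('t',o['time_s'],'tcp',p.round(1),'jaw',np.degrees(np.arctan2(R[1,1],R[0,1])).round(1),'j6',j6.round(),'gap',round(o['finger_gap']*88,1),'F',np.round(o['force'],1))
    for x,y,z,j in wps:
        t=0
        if j is not None:
            a=np.degrees(np.arctan2(R[1,1],R[0,1])); t=(a-j+90)%180-90
            R=R@cv2.Rodrigues(np.array([0,0,np.radians(t)]))[0]
        s=R.T@(np.array([x,y,z],float)-p)/10; n=int(np.ceil(np.linalg.norm(s)/5.5)); p=np.array([x,y,z],float)
        print('turn %.1f | shift %s cm | rows %d each %s'%(t,s.round(2),n,(s/max(n,1)).round(2)))
rig_c=np.array([555.3,-12.8]); rig_a=-6.4
def rig(x,y): a=np.radians(rig_a); return rig_c+np.array([[np.cos(a),-np.sin(a)],[np.sin(a),np.cos(a)]])@[x,y]
box_c=np.array([547.5,348.]); box_a=14.26
def bx(x,y): a=np.radians(box_a); return box_c+np.array([[np.cos(a),-np.sin(a)],[np.sin(a),np.cos(a)]])@[x,y]
E
python3 -c "
from go import *
go((582,356,120,104.3),(582,356,67,None))"
```

```text
t 1.95 tcp [207.3 536.4 209. ] jaw 68.9 j6 -12.0 gap 88.0 F [-0.2 -1.1 -0.1]
turn -35.4 | shift [-31.86 -26.73   8.9 ] cm | rows 8 each [-3.98 -3.34  1.11]
turn 0.0 | shift [ 0.  -0.   5.3] cm | rows 1 each [ 0.  -0.   5.3]
```

>>> arm_command(commands=[[[0,0,0],-8.85],[[0,0,0],-8.85],[[0,0,0],-8.85],[[0,0,0],-8.85],[[-4,-3.34,1.1],0],[[-4,-3.34,1.1],0],[[-4,-3.34,1.1],0],[[-4,-3.34,1.1],0],[[-4,-3.34,1.1],0],[[-4,-3.34,1.1],0],[[-4,-3.34,1.1],0],[[-3.9,-3.34,1.2],0]], claw=0)

```text
time_s: 3.45
eef_pos: [583.9, 355.2, 119.7]
ee_rot: [[-0.969, -0.246, 0.0], [-0.246, 0.969, 0.0], [-0.0, 0.0, -1.0]]
force: [0.3, 0.6, -0.0]
finger_gap: 0.006
```

```bash
python3 -c "
from go import *
go((582,356,67,104.3))"
```

```text
t 3.45 tcp [583.9 355.2 119.7] jaw 104.3 j6 -83.0 gap 0.5 F [ 0.3  0.6 -0. ]
turn -0.0 | shift [0.17 0.13 5.27] cm | rows 1 each [0.17 0.13 5.27]
```

>>> arm_command(commands=[[[0.15,0.1,4.0],0],[[0,0,0.7],0],[[0,0,0.6],0],[[0,0,0],0],[[0,0,0],0],[[0,0,-5],0],[[0,0,-5],0],[[0,0,0],0],[[0,0,0],0]], claw=0)

```text
time_s: 4.58
eef_pos: [580.5, 356.8, 167.6]
ee_rot: [[-0.969, -0.247, 0.001], [-0.247, 0.969, 0.0], [-0.001, 0.0, -1.0]]
force: [0.6, -0.0, 0.1]
finger_gap: 0.004
```

Run:
```python
from fit import *
from go import *
im,d=snap('top','t2.png'); p,_=cloud('top',d)
for n in('drawer_front','module_mid','cap0_mid','cap1_mid','cap2_mid'):
    for q in r.outline_of(n,'top')[:2]:
        pp,_=cloud('top',d,q['mask']); print(n,round(q['score'],2),np.median(pp,0).round(),np.percentile(pp,[2,98],axis=0).round().tolist())
m=box(p,[300,-400,36],[650,-250,80]); print(rect(m), box(m,[0,-999,63.5],[999,0,80]).mean(0))
cp=box(p,[540,-400,63],[640,-250,80]); print('cap',cp.mean(0).round(1),rect(cp))
a=np.radians(14.26); f=box(p,[330,220,50],[480,440,66]); print('front strip',rect(f))
c=cp.mean(0); go((c[0],c[1],200,79.2),(c[0],c[1],48,None))
```

```text
drawer_front 0.65 [469. 323.  59.] [[448.0, 251.0, 2.0], [489.0, 399.0, 64.0]]
drawer_front 0.21 [410.  90.   8.] [[385.0, 18.0, 0.0], [440.0, 152.0, 13.0]]
module_mid 0.79 [ 467. -314.   42.] [[351.0, -349.0, 11.0], [608.0, -278.0, 63.0]]
cap0_mid 0.24 [ 755. -104.   41.] [[717.0, -127.0, 3.0], [772.0, -74.0, 78.0]]
cap2_mid 0.49 [ 733. -202.   17.] [[714.0, -226.0, 0.0], [755.0, -178.0, 22.0]]
(array([ 480.8, -318.4]), array([ 45.6, 279.2]), 79.88) [ 536.45814357 -328.43459733   66.64619493]
cap [ 584.2 -336.8   67.3] (array([ 583.9, -337. ]), array([24.2, 24.7]), 67.0)
front strip (array([463. , 338.4]), array([ 33.4, 147.2]), 0.27)
t 4.875 tcp [580.  356.4 165.7] jaw 104.3 j6 -83.0 gap 0.5 F [ 0.7 -0.1 -0.1]
turn 25.1 | shift [-13.39 -68.02  -3.38] cm | rows 13 each [-1.03 -5.23 -0.26]
turn 0.0 | shift [-0.03  0.02 15.2 ] cm | rows 3 each [-0.01  0.01  5.07]
```

>>> arm_command(commands=[[[-0.2,0,5],0],[[0,0,4],0],[[0,0,0.8],0],[[0,0,0.3],0],[[0,0,0],0],[[0,0,0],0]], claw=0)

```text
time_s: 5.62
eef_pos: [583.7, 357.6, 68.0]
ee_rot: [[-0.969, -0.247, 0.003], [-0.247, 0.969, 0.001], [-0.003, 0.0, -1.0]]
force: [0.5, 0.8, -0.1]
finger_gap: 0.003
```

Run:
```python
from go import *
im,d=snap('top','t3.png'); go((582,356,64,104.3))
for q in r.outline_of('drawer_front','top')[:2]:
        pp,_=cloud('top',d,q['mask']); print(round(q['score'],2),np.percentile(pp,[2,98],axis=0).round().tolist())
```

```text
t 5.675 tcp [583.5 357.5  67.7] jaw 104.3 j6 -83.0 gap 0.5 F [-0.3 -0.1 -0.8]
turn -0.0 | shift [ 0.18 -0.11  0.37] cm | rows 1 each [ 0.18 -0.11  0.37]
0.59 [[450.0, 251.0, 9.0], [489.0, 386.0, 64.0]]
```

Run:
```python
from h import *
im,d=snap('scene'); t=cv2.imread('pics/t3.png')
a=cv2.resize(t[150:270,80:200],(396,396),interpolation=2); b=cv2.resize(cv2.cvtColor(im,4)[200:340,330:470],(396,396),interpolation=2)
cv2.imwrite('pics/b1.png',np.hstack([a,b]))
```

```text
(no output)
```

View pics/b1.png

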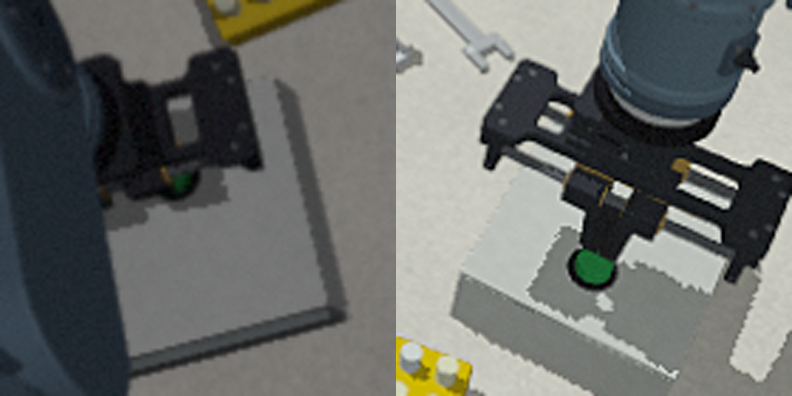

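Run:
```python
from h import *
p=r.get_obs()['eef_pos']; print(p)
for c in('top','scene'):
    if c=='scene': im,d=snap(c)
    else: im,d=snap(c)
    hsv=cv2.cvtColor(im,cv2.COLOR_RGB2HSV); m=(cv2.inRange(hsv,(50,100,40),(75,255,255))>0)
    pp,uv=cloud(c,d,m); print(c,proj(c,[p]).round(1),uv.mean(0).round(1),uv.min(0),uv.max(0),len(uv),np.median(pp,0).round(1),np.percentile(pp,[3,97],axis=0).round(1).tolist())
    print(onz(c,[uv.mean(0)],75).round(1))
```

```text
[583.07298382 357.36148298  67.09530377]
top [[131.7 202. ]] [231.2  99.2] [133  72] [270 206] 50 [865.9  78.7  91.6] [[573.8, 47.4, 75.0], [868.0, 350.5, 96.4]]
[[812.9 134.   75. ]]
scene [[399.7 294.3]] [399.3 293.9] [393 288] [406 300] 132 [588.1 358.2  74.3] [[578.0, 345.9, 65.3], [595.5, 369.0, 96.9]]
[[588.1 358.2  75. ]]
```

Run:
```python
from h import *
for c in('scene','top'):
    im,d=snap(c); P,uv=cloud(c,d)
    m=(abs(P[:,0]-583)<60)&(abs(P[:,1]-357)<60)&(P[:,2]>64)&(P[:,2]<135)
    g=im[uv[:,1],uv[:,0]].max(1)<75
    for lo in range(64,135,6):
        k=m&g&(P[:,2]>=lo)&(P[:,2]<lo+6)
        if k.sum()>3: print(c,lo,k.sum(),np.median(P[k],0).round(),P[k].min(0).round(),P[k].max(0).round())
print(r.get_obs()['eef_pos'],r.get_obs()['force'])
```

```text
scene 64 62 [591. 359.  65.] [571. 340.  64.] [600. 374.  69.]
scene 70 4 [580. 350.  75.] [576. 344.  74.] [583. 369.  76.]
scene 94 14 [593. 359.  99.] [590. 350.  97.] [597. 370. 100.]
scene 100 27 [592. 360. 103.] [590. 347. 100.] [596. 371. 106.]
scene 106 24 [593. 356. 109.] [590. 345. 106.] [598. 372. 112.]
scene 112 39 [592. 358. 116.] [581. 346. 112.] [598. 373. 118.]
scene 118 30 [592. 357. 121.] [581. 345. 118.] [598. 373. 123.]
scene 124 28 [592. 359. 127.] [590. 345. 124.] [599. 374. 130.]
scene 130 28 [592. 360. 132.] [590. 346. 130.] [599. 374. 135.]
top 64 138 [569. 348.  65.] [548. 319.  64.] [628. 402.  68.]
top 70 8 [578. 346.  73.] [573. 344.  71.] [580. 348.  75.]
top 76 7 [575. 349.  77.] [573. 344.  77.] [579. 351.  79.]
[582.58905522 357.14137764  66.22130961] [-0.22728645 -0.24691482  0.27715168]
```

Run:
```python
from h import *
o=r.get_obs(); print(o['joints'].round(4),o['eef_pos'],r.tcp_to_grasp)
for z in(66,75,85,97,110,130): print(z,proj('scene',[[583,357,z]]).round(1),proj('top',[[583,357,z]]).round(1))
im,d=snap('scene'); P,uv=cloud('scene',d)
for row in range(262,302,2):
    k=(uv[:,1]==row)&(abs(uv[:,0]-400)<=1); print(row,im[row,400],P[k].mean(0).round(1) if k.any() else None)
```

```text
[ 0.3767  0.5571  1.411   0.      1.1732 -1.4432] [582.58905522 357.14137764  66.22130961] -18.700000000000003
66 [[399.4 294.5]] [[132.  202.1]]
75 [[400.4 292. ]] [[130.6 201.5]]
85 [[401.4 289.2]] [[129. 201.]]
97 [[402.7 285.8]] [[127.  200.2]]
110 [[404.1 282. ]] [[124.8 199.4]]
130 [[406.4 276. ]] [[121.4 198.2]]
262 [50 46 39] [607.1 345.7 185.2]
264 [25 29 33] [609.8 348.  183.9]
266 [52 54 60] [613.6 350.7 184.2]
268 [32 35 38] [617.7 353.4 184.8]
270 [30 30 35] [618.3 354.9 180.9]
272 [27 29 34] [618.5 356.2 176.4]
274 [26 25 30] [610.9 354.5 161.2]
276 [25 23 30] [596.8 350.5 136.9]
278 [29 31 29] [595.  351.1 129.1]
280 [26 32 30] [595.  352.4 123.9]
282 [24 28 26] [594.1 353.4 117.4]
284 [24 27 24] [593.2 354.4 110.9]
286 [25 27 27] [592.4 355.5 104.4]
288 [28 25 28] [592.7 356.9  99.4]
290 [ 29 108  52] [579.8 353.7  75.2]
292 [ 20 101  46] [584.  356.6  75.7]
294 [ 30 101  52] [587.7 359.4  75.6]
296 [ 31 104  52] [591.7 362.2  76. ]
298 [ 32 104  48] [592.4 363.9  71.3]
300 [25 57 31] [591.9 365.1  64.8]
```

The scene depth puts the fingertips near z≈97 while the state reports z≈66. I'll probe downwards slowly and watch the force.

>>> arm_command(commands=[[[0,0,0.5],0],[[0,0,0.5],0],[[0,0,0],0],[[0,0,0],0]])

```text
time_s: 6.52
eef_pos: [582.5, 357.1, 55.9]
ee_rot: [[-0.969, -0.246, -0.0], [-0.246, 0.969, -0.0], [0.0, -0.0, -1.0]]
force: [-0.2, -1.2, 1.0]
finger_gap: 0.006
```

```bash
cat > tip.py <<'E'
from h import *
o=r.get_obs(); t=o['eef_pos']; R=o['ee_rot']; print(t.round(1),o['joints'].round(3),np.round(o['force'],1))
for c in('scene','top'):
    im,d=snap(c); P,uv=cloud(c,d); q=(P-t)@R
    m=(abs(q[:,0])<16)&(abs(q[:,1])<48)&(q[:,2]<8)&(q[:,2]>-110)&(im[uv[:,1],uv[:,0]].max(1)<75)&(P[:,2]>70)
    s=q[m]; print(c,m.sum(), np.histogram(s[:,2],np.arange(-110,11,10)), np.median(s[s[:,2]<-36],0).round(1))
E
python3 tip.py
```

```text
[582.5 357.1  55.9] [ 0.377  0.57   1.415 -0.     1.157 -1.443] [-0.2 -1.2  1. ]
scene 229 (array([ 1,  1,  2, 35, 42, 55, 47, 39,  4,  3,  0,  0]), array([-110, -100,  -90,  -80,  -70,  -60,  -50,  -40,  -30,  -20,  -10,
          0,   10])) [-10.1  -1.6 -55.3]
top 6 (array([0, 0, 0, 0, 0, 0, 0, 0, 1, 5, 0, 0]), array([-110, -100,  -90,  -80,  -70,  -60,  -50,  -40,  -30,  -20,  -10,
          0,   10])) [nan nan nan]
  return _methods._mean(a, axis=axis, dtype=dtype,
  ret = um.true_divide(
```

>>> arm_command(commands=[[[0,0,0.6],0],[[0,0,0.6],0],[[0,0,0.4],0],[[0,0,0.3],0],[[0,0,0],0],[[0,0,0],0]])

```text
time_s: 7.38
eef_pos: [582.9, 357.3, 37.5]
ee_rot: [[-0.969, -0.247, 0.001], [-0.247, 0.969, 0.0], [-0.001, 0.0, -1.0]]
force: [-0.4, -0.0, 5.3]
finger_gap: 0.003
```

```bash
python3 tip.py 2>/dev/null
python3 - <<'E'
from h import *
im,d=snap('scene','s4.png')
for q in r.outline_of('drawer_front','scene')[:2]:
        pp,_=cloud('scene',d,q['mask']); print(round(q['score'],2),np.percentile(pp,[2,98],axis=0).round().tolist())
E
```

```text
[582.9 357.3  37.5] [ 0.377  0.594  1.421 -0.     1.127 -1.443] [-0.4 -0.   5.3]
scene 209 (array([ 0,  3,  0, 30, 39, 56, 50, 31,  0,  0,  0,  0]), array([-110, -100,  -90,  -80,  -70,  -60,  -50,  -40,  -30,  -20,  -10,
          0,   10])) [-10.   -1.7 -54.8]
top 0 (array([0, 0, 0, 0, 0, 0, 0, 0, 0, 0, 0, 0]), array([-110, -100,  -90,  -80,  -70,  -60,  -50,  -40,  -30,  -20,  -10,
          0,   10])) [nan nan nan]
0.81 [[368.0, 342.0, 5.0], [417.0, 386.0, 62.0]]
0.72 [[554.0, -62.0, 13.0], [649.0, 61.0, 143.0]]
```

```bash
sed -i "s/p=np.array(o\['eef_pos'\])/p=np.array(o['eef_pos'])+[0,0,OZ]/; s/^def go/OZ=30\ndef go/" go.py; python3 -c "
from go import *
go((583,357,215,79.2),(584,-337.5,215,None),(584,-337.5,48.5,None))"
```

```text
t 7.575 tcp [582.8 357.2  67.3] jaw 104.3 j6 -83.0 gap 0.3 F [0.4 0.4 4. ]
turn 25.1 | shift [-3.000e-02 -1.000e-02 -1.476e+01] cm | rows 3 each [-0.01 -0.   -4.92]
turn 0.0 | shift [-1.311e+01 -6.820e+01 -2.000e-02] cm | rows 13 each [-1.01 -5.25 -0.  ]
turn 0.0 | shift [ 1.000e-02 -1.000e-02  1.665e+01] cm | rows 4 each [ 0.   -0.    4.16]
```

>>> arm_command(commands=[[[0,0,-4.9],0],[[0,0,-4.9],8.4],[[0,0,-4.9],8.4],[[0,0,0],8.3],[[-1,-5.25,0],0],[[-1,-5.25,0],0],[[-1,-5.25,0],0],[[-1,-5.25,0],0],[[-1,-5.25,0],0],[[-1,-5.25,0],0],[[-1,-5.25,0],0],[[-1,-5.25,0],0]], claw=0)

```text
time_s: 9.07
eef_pos: [581.2, -71.8, 183.0]
ee_rot: [[-0.982, 0.188, -0.002], [0.188, 0.982, 0.001], [0.002, 0.0, -1.0]]
force: [1.0, -0.3, 0.1]
finger_gap: 0.004
```

>>> arm_command(commands=[[[-1,-5.25,0],0],[[-1,-5.25,0],0],[[-1,-5.25,0],0],[[-1,-5.25,0],0],[[-1.1,-5.2,0],0],[[0,0,0],0],[[0,0,0],0]], claw=0.6)

```text
time_s: 9.95
eef_pos: [582.4, -336.5, 182.8]
ee_rot: [[-0.982, 0.188, -0.002], [0.188, 0.982, 0.002], [0.002, 0.002, -1.0]]
force: [-0.2, 0.7, 0.1]
finger_gap: 0.602
```

Run:
```python
from go import *
from fit import *
im,d=snap('top','t5.png'); p,uv=cloud('top',d)
m=box(p,[300,-400,36],[650,-250,80]); print(len(m),rect(m))
im2,d2=snap('scene'); p2,uv2=cloud('scene',d2)
for c,i in(('top',im),('scene',im2)):
    red=(i[...,0]>110)&(i[...,1]<60)&(i[...,2]<60); P,_=cloud(c,d if c=='top' else d2,red); P=box(P,[300,-450,10],[720,420,100]); print(c,len(P),np.percentile(P,[5,50,95],axis=0).round(1).tolist() if len(P) else '')
o=r.get_obs(); q=(p2-o['eef_pos'])@o['ee_rot']; k=(abs(q[:,0])<16)&(abs(q[:,1])<70)&(q[:,2]>-100)&(q[:,2]<20)
print(np.histogram(q[k][:,2],np.arange(-100,21,10)),q[k][q[k][:,2]>-60].mean(0))
go((584,-337.5,48.5,79.2))
```

```text
1566 (array([ 480.7, -318.3]), array([ 45.5, 259.9]), 79.73)
top 83 [[575.6, -346.7, 63.7], [584.4, -338.2, 67.5], [593.6, -328.9, 70.6]]
scene 48 [[576.9, -344.7, 53.3], [589.3, -334.4, 65.3], [596.4, -325.3, 68.2]]
(array([ 9, 13,  3, 30, 37, 53, 42,  2,  0,  0,  0,  0]), array([-100,  -90,  -80,  -70,  -60,  -50,  -40,  -30,  -20,  -10,    0,
         10,   20])) [ -4.57788559  16.13715304 -44.3650253 ]
t 10.05 tcp [ 583.  -335.7  213.5] jaw 79.2 j6 -119.0 gap 52.8 F [-0.   0.5  0.5]
turn 0.0 | shift [-0.15 -0.18 16.5 ] cm | rows 3 each [-0.05 -0.06  5.5 ]
```

>>> arm_command(commands=[[[-0.15,-0.15,5],0],[[0,0,5],0],[[0,0,4.5],0],[[0,0,2],0],[[0,0,0],0],[[0,0,0],0]], claw=0.6)

```text
time_s: 10.8
eef_pos: [585.8, -339.9, 21.4]
ee_rot: [[-0.982, 0.187, 0.003], [0.187, 0.982, -0.002], [-0.003, -0.002, -1.0]]
force: [0.4, -0.3, 1.0]
finger_gap: 0.603
```

>>> arm_command(commands=[[[0,0,0],0],[[0,0,0],0],[[0,0,0],0],[[0,0,0],0],[[0,0,0],0],[[0,0,0],0]], claw=0)

```text
time_s: 11.55
eef_pos: [584.5, -339.4, 19.7]
ee_rot: [[-0.982, 0.188, 0.001], [0.188, 0.982, -0.001], [-0.001, -0.0, -1.0]]
force: [-1.2, 1.1, 5.9]
finger_gap: 0.288
```

>>> arm_command(commands=[[[0,0,-3],0],[[0,0,-5],0],[[0,0,-5],0],[[0,0,-4],0],[[0,0,0],0]], claw=0)

```text
time_s: 12.18
eef_pos: [586.1, -340.6, 193.3]
ee_rot: [[-0.982, 0.188, 0.006], [0.188, 0.982, -0.005], [-0.007, -0.004, -1.0]]
force: [-0.3, 0.1, -0.5]
finger_gap: 0.28
```

Run:
```python
from go import *
from fit import *
im,d=snap('top','t6.png'); p,uv=cloud('top',d)
a=np.radians(box_a); R=np.array([[np.cos(a),-np.sin(a)],[np.sin(a),np.cos(a)]])
q=np.c_[(p[:,:2]-box_c)@R,p[:,2]]
f=q[(abs(q[:,1])<85)&(q[:,0]<-100)&(q[:,0]>-220)&(q[:,2]>50)&(q[:,2]<68)]
print('front top in box frame',np.percentile(f,[2,50,98],axis=0).round(1).tolist())
f=q[(abs(q[:,1])<60)&(q[:,0]<-95)&(q[:,0]>-165)&(q[:,2]<20)]
print('floor',np.percentile(f,[5,50,95],axis=0).round(1).tolist())
m=box(p,[300,-400,36],[650,-250,60]); print(rect(m))
t=bx(-132,0)
go((t[0],t[1],200,104.3),(t[0],t[1],14,None))
```

```text
front top in box frame [[-179.5, -78.6, 55.9], [-175.5, -1.3, 60.6], [-171.8, 75.6, 64.4]]
floor [[-161.5, -53.9, 7.2], [-130.1, -0.4, 10.2], [-98.6, 53.6, 13.3]]
(array([ 485.2, -319. ]), array([ 44.4, 269.3]), 79.89)
t 12.225 tcp [ 584.9 -339.6  220.3] jaw 79.2 j6 -119.0 gap 24.6 F [-0.1  0.4  0. ]
turn -25.1 | shift [-0.16 67.57  1.87] cm | rows 13 each [-0.01  5.2   0.14]
turn 0.0 | shift [ 0.03  0.04 18.6 ] cm | rows 4 each [0.01 0.01 4.65]
```

>>> arm_command(commands=[[[0,0,0],-8.4],[[0,0,0],-8.4],[[0,0,0],-8.3],[[0,5.2,0.1],0],[[0,5.2,0.1],0],[[0,5.2,0.1],0],[[0,5.2,0.1],0],[[0,5.2,0.1],0],[[0,5.2,0.1],0],[[0,5.2,0.1],0],[[0,5.2,0.1],0],[[0,5.2,0.1],0]], claw=0)

```text
time_s: 13.72
eef_pos: [466.8, 116.0, 177.7]
ee_rot: [[-0.969, -0.246, -0.004], [-0.246, 0.969, 0.0], [0.004, 0.001, -1.0]]
force: [1.5, -0.1, -0.6]
finger_gap: 0.282
```

>>> arm_command(commands=[[[0,5.2,0.1],0],[[0,5.2,0.1],0],[[0,5.2,0.1],0],[[0,5.2,0.1],0],[[0,0,0],0],[[0,0,0],0]], claw=0)

```text
time_s: 14.48
eef_pos: [416.6, 315.3, 174.2]
ee_rot: [[-0.969, -0.247, -0.003], [-0.247, 0.969, -0.002], [0.003, -0.001, -1.0]]
force: [-0.1, 0.3, -0.5]
finger_gap: 0.281
```

Run:
```python
from go import *
t=bx(-132,0)
go((t[0],t[1],80,104.3),(t[0],t[1],13,None))
```

```text
t 14.475 tcp [416.6 315.3 204.2] jaw 104.3 j6 -80.0 gap 24.7 F [-0.1  0.3 -0.5]
turn 0.0 | shift [-0.33 -0.04 12.42] cm | rows 3 each [-0.11 -0.01  4.14]
turn 0.0 | shift [-0.02  0.01  6.7 ] cm | rows 2 each [-0.01  0.    3.35]
```

>>> arm_command(commands=[[[-0.3,0,5],0],[[0,0,5],0],[[0,0,4],0],[[0,0,3],0],[[0,0,2],0],[[0,0,0.1],0],[[0,0,0],0],[[0,0,0],0]], claw=0)

```text
time_s: 15.48
eef_pos: [421.6, 316.8, -13.9]
ee_rot: [[-0.969, -0.246, 0.002], [-0.246, 0.969, 0.001], [-0.002, 0.0, -1.0]]
force: [0.1, -0.7, -0.1]
finger_gap: 0.275
```

>>> arm_command(commands=[[[0,0,0],0],[[0,0,0],0],[[0,0,0],0],[[0,0,0],0],[[0,0,-4],0],[[0,0,-5],0],[[0,0,-5],0],[[0,0,0],0]], claw=0.5)

```text
time_s: 16.48
eef_pos: [423.6, 318.3, 129.6]
ee_rot: [[-0.969, -0.247, 0.008], [-0.247, 0.969, 0.004], [-0.009, 0.002, -1.0]]
force: [-0.5, -0.3, -0.5]
finger_gap: 0.501
```

Run:
```python
from go import *
from fit import *
for c in('top','scene'):
    im,d=snap(c,c+'7.png')
    red=(im[...,0]>100)&(im[...,1]<60)&(im[...,2]<60); P,_=cloud(c,d,red); P=box(P,[300,-450,0],[720,420,150]); print(c,len(P),np.percentile(P,[5,50,95],axis=0).round(1).tolist() if len(P) else '')
t=bx(-215,0)
go((t[0],t[1],140,None),(t[0],t[1],35,None))
```

```text
top 0 
scene 108 [[413.6, 306.8, 14.8], [427.2, 317.7, 26.6], [434.3, 328.2, 29.2]]
t 16.575 tcp [420.6 316.8 155.1] jaw 104.3 j6 -80.0 gap 44.0 F [-0.5 -0.4 -0.9]
turn 0.0 | shift [ 8.43 -0.1   1.51] cm | rows 2 each [ 4.21 -0.05  0.75]
turn 0.0 | shift [ 1.00e-02 -0.00e+00  1.05e+01] cm | rows 2 each [ 0.   -0.    5.25]
```

>>> arm_command(commands=[[[4.2,0,0.5],0],[[4.2,0,0.5],0],[[0,0,4],0],[[0,0,4],0],[[0,0,3],0],[[0,0,0],0],[[-3,0,0],0],[[-3,0,0],0],[[-3,0,0],0],[[-1.5,0,0],0],[[-0.5,0,0],0],[[0,0,0],0]], claw=0)

```text
time_s: 18.08
eef_pos: [442.5, 322.2, 4.4]
ee_rot: [[-0.969, -0.247, -0.007], [-0.247, 0.969, -0.003], [0.007, -0.001, -1.0]]
force: [-8.4, -3.1, 3.4]
finger_gap: 0.008
```

Run:
```python
from go import *
t=bx(-94,0)
go((t[0],t[1],35,None))
```

```text
t 18.075 tcp [442.5 322.2  34.4] jaw 104.3 j6 -81.0 gap 0.7 F [-8.4 -3.1  3.4]
turn 0.0 | shift [-1.41 -0.08 -0.06] cm | rows 1 each [-1.41 -0.08 -0.06]
```

>>> arm_command(commands=[[[-0.5,0,0],0],[[-0.3,0,0],0],[[-0.3,0,0],0],[[-0.2,0,0],0],[[-0.2,0,0],0],[[0,0,0],0],[[0,0,0],0]], claw=0)

```text
time_s: 18.95
eef_pos: [457.5, 325.9, 4.4]
ee_rot: [[-0.969, -0.247, -0.005], [-0.247, 0.969, -0.002], [0.005, -0.001, -1.0]]
force: [-6.1, -2.7, 0.1]
finger_gap: 0.002
```

>>> arm_command(commands=[[[-0.2,0,0],0],[[-0.2,0,0],0],[[0,0,0],0],[[0,0,0],0]], claw=0)

```text
time_s: 19.45
eef_pos: [457.4, 325.9, 4.4]
ee_rot: [[-0.969, -0.247, -0.013], [-0.247, 0.969, -0.005], [0.014, -0.002, -1.0]]
force: [-20.9, -7.6, 15.3]
finger_gap: 0.005
```

At the hard stop. I'll retreat and check that the drawer stays shut.

>>> arm_command(commands=[[[3,0,0],0],[[5,0,0],0],[[0,0,-5],0],[[0,0,-5],0],[[0,0,-5],0],[[0,0,-3],0],[[0,0,0],0]], claw=0)

```text
time_s: 20.32
eef_pos: [388.5, 309.1, 188.5]
ee_rot: [[-0.969, -0.247, 0.006], [-0.247, 0.969, 0.003], [-0.007, 0.001, -1.0]]
force: [0.5, -0.1, -1.0]
finger_gap: 0.006
```

Run:
```python
from go import *
from fit import *
im,d=snap('top','t8.png'); p,uv=cloud('top',d)
im2,d2=snap('scene','s8.png'); p2,_=cloud('scene',d2)
a=np.radians(box_a); R=np.array([[np.cos(a),-np.sin(a)],[np.sin(a),np.cos(a)]])
for P in(p,p2):
    q=np.c_[(P[:,:2]-box_c)@R,P[:,2]]; f=q[(abs(q[:,1])<85)&(q[:,0]<-60)&(q[:,0]>-220)&(q[:,2]>50)&(q[:,2]<68)]
    print('min box x',np.percentile(f[:,0],[1,5]).round(1))
m=box(p,[300,-400,36],[650,-250,80]); print(rect(m)); hp=box(p,[400,-400,54],[500,-250,80]).mean(0); print('mid port',hp.round(1))
for e in([300,420],[540,650]): print(rect(box(m,[e[0],-400,36],[e[1],-250,48])))
c=np.array([480.8,-318.4]); ym=np.array([np.cos(np.radians(169.6)),np.sin(np.radians(169.6))])
g=c-10*ym; print(g)
go((g[0],g[1],200,79.6),(g[0],g[1],5,None))
```

```text
min box x [-85.9 -85.4]
min box x [-84.6 -83.2]
(array([ 480.5, -318.8]), array([ 46.5, 279.5]), 80.03)
mid port [ 451.3 -312.3   62.9]
(array([ 381.4, -301.6]), array([46.6, 78.1]), 81.13)
(array([ 578.6, -335.7]), array([45. , 80.4]), 80.75)
[ 490.63571471 -320.20519145]
t 20.425 tcp [386.3 308.  214.7] jaw 104.3 j6 -79.0 gap 0.5 F [-0.5 -0.1 -0.8]
turn 24.7 | shift [-21.6  -59.91   1.47] cm | rows 12 each [-1.8  -4.99  0.12]
turn 0.0 | shift [ 0.  -0.  19.5] cm | rows 4 each [ 0.   -0.    4.87]
```

>>> arm_command(commands=[[[0,0,0],8.2],[[0,0,0],8.3],[[0,0,0],8.3],[[-1.8,-5,0.1],0],[[-1.8,-5,0.1],0],[[-1.8,-5,0.1],0],[[-1.8,-5,0.1],0],[[-1.8,-5,0.1],0],[[-1.8,-5,0.1],0],[[-1.8,-5,0.1],0],[[-1.8,-5,0.1],0],[[-1.8,-5,0.1],0]], claw=1)

```text
time_s: 21.92
eef_pos: [462.6, -165.0, 174.0]
ee_rot: [[-0.983, 0.183, -0.003], [0.183, 0.983, 0.002], [0.003, 0.001, -1.0]]
force: [0.3, -0.0, 0.8]
finger_gap: 1.002
```

>>> arm_command(commands=[[[-1.8,-5,0.1],0],[[-1.8,-5,0.1],0],[[-1.8,-5,0.1],0],[[0,0,5],0],[[0,0,0],0],[[0,0,0],0]], claw=1)

```text
time_s: 22.68
eef_pos: [489.0, -320.4, 122.8]
ee_rot: [[-0.983, 0.182, -0.001], [0.182, 0.983, 0.001], [0.001, 0.001, -1.0]]
force: [0.0, -0.6, 1.0]
finger_gap: 1.0
```

Run:
```python
from go import *
from fit import *
im2,d2=snap('scene','s9.png'); p2,_=cloud('scene',d2)
o=r.get_obs(); q=(p2-o['eef_pos'])@o['ee_rot']; k=(abs(q[:,0])<16)&(abs(q[:,1])<70)&(q[:,2]>-70)&(q[:,2]<20)
print(np.histogram(q[k][:,2],np.arange(-70,21,5)))
m=box(p2,[300,-400,36],[650,-250,80]); print(rect(m))
go((490.6,-320.2,5.5,79.7))
```

```text
(array([21, 24, 28, 28, 30, 26, 27, 23,  5,  0,  0,  0,  0,  0,  0,  0,  0,
        0]), array([-70, -65, -60, -55, -50, -45, -40, -35, -30, -25, -20, -15, -10,
        -5,   0,   5,  10,  15,  20]))
(array([ 483.2, -316.7]), array([ 49.2, 260.7]), 79.08)
t 22.725 tcp [ 489.8 -320.9  154. ] jaw 79.5 j6 -124.0 gap 87.9 F [0.8 0.5 0.7]
turn -0.2 | shift [-0.06  0.1  14.85] cm | rows 3 each [-0.02  0.03  4.95]
```

>>> arm_command(commands=[[[0,0.1,4.5],0],[[0,0,4.5],0],[[0,0,3.5],0],[[0,0,1.7],0],[[0,0,0.5],0],[[0,0,0],0],[[0,0,0],0]], claw=1)

```text
time_s: 23.6
eef_pos: [490.5, -321.1, -22.4]
ee_rot: [[-0.983, 0.183, 0.002], [0.183, 0.983, -0.002], [-0.002, -0.002, -1.0]]
force: [0.9, 1.0, 0.2]
finger_gap: 1.0
```

>>> arm_command(commands=[[[0,0,0],0],[[0,0,0],0],[[0,0,0],0],[[0,0,0],0],[[0,0,0],0],[[0,0,0],0]], claw=0)

```text
time_s: 24.35
eef_pos: [489.5, -320.5, -24.0]
ee_rot: [[-0.983, 0.183, 0.0], [0.183, 0.983, -0.0], [-0.0, -0.0, -1.0]]
force: [0.5, -1.3, -0.7]
finger_gap: 0.445
```

>>> arm_command(commands=[[[0,0,-1],0],[[0,0,-3],0],[[0,0,-4.5],0],[[0,0,-4.5],0],[[0,0,-4],0],[[0,0,0],8.6],[[0,0,0],8.6],[[0,0,0],8.6],[[0,0,0],8.6],[[0,0,0],8.6],[[0,0,0],0]], claw=0)

```text
time_s: 25.72
eef_pos: [488.8, -319.4, 145.4]
ee_rot: [[-0.596, 0.803, -0.001], [0.803, 0.596, 0.002], [0.002, -0.0, -1.0]]
force: [-0.1, -0.7, -6.8]
finger_gap: 0.444
```

Run:
```python
from go import *
t=rig(0,-9)
go((t[0],t[1],180,-6.4),(t[0],t[1],46,None))
```

```text
t 25.725 tcp [ 488.8 -319.4  175.4] jaw 36.6 j6 -81.0 gap 39.1 F [-0.1 -0.7 -6.8]
turn 43.0 | shift [30.31  3.19 -0.42] cm | rows 6 each [ 5.05  0.53 -0.07]
turn 0.0 | shift [-0.02  0.02 13.4 ] cm | rows 3 each [-0.01  0.01  4.47]
```

>>> arm_command(commands=[[[0,0,0],8.6],[[0,0,0],8.6],[[0,0,0],8.6],[[0,0,0],8.6],[[0,0,0],8.6],[[5,0.5,0],0],[[5,0.5,0],0],[[5,0.5,0],0],[[5,0.5,0],0],[[5,0.6,0],0],[[5.3,0.6,0],0],[[0,0,0],0]], claw=0)

```text
time_s: 27.22
eef_pos: [555.4, -18.9, 145.7]
ee_rot: [[0.105, 0.994, -0.001], [0.994, -0.105, 0.001], [0.001, -0.001, -1.0]]
force: [0.1, -0.6, -6.3]
finger_gap: 0.446
```

Run:
```python
from go import *
from fit import *
t=rig(0,-9); go((t[0],t[1],110,-6.4),(t[0],t[1],46,None))
a=np.radians(rig_a); R=np.array([[np.cos(a),-np.sin(a)],[np.sin(a),np.cos(a)]])
for c in('top','scene'):
    im,d=snap(c,c+'10.png'); P,_=cloud(c,d); q=np.c_[(P[:,:2]-rig_c)@R,P[:,2]]
    m=q[(abs(q[:,0])<60)&(abs(q[:,1])<160)&(abs(q[:,1])>90)&(q[:,2]>160)&(q[:,2]<245)]
    for s in(-1,1):
        e=m[m[:,1]*s>0]; 
        if len(e)>10: print(c,s,len(e),np.percentile(e,[2,50,98],axis=0).round(1).tolist())
```

```text
t 27.225 tcp [555.4 -18.9 175.7] jaw -6.0 j6 -8.0 gap 39.2 F [ 0.1 -0.6 -6.3]
turn 0.4 | shift [-0.3  -0.07  6.57] cm | rows 2 each [-0.15 -0.03  3.28]
turn 0.0 | shift [-0.01  0.01  6.4 ] cm | rows 2 each [-0.   0.   3.2]
top -1 200 [[-19.2, -135.9, 195.9], [-0.9, -122.4, 214.7], [21.5, -114.5, 218.2]]
top 1 608 [[-22.6, 91.4, 188.1], [-2.5, 113.3, 213.9], [20.1, 141.0, 233.1]]
scene -1 69 [[-15.1, -126.8, 213.0], [7.8, -106.2, 226.2], [19.6, -94.3, 234.4]]
scene 1 685 [[-19.0, 92.8, 172.9], [9.4, 120.9, 204.8], [22.5, 141.2, 229.8]]
```

View pics/scene10.png

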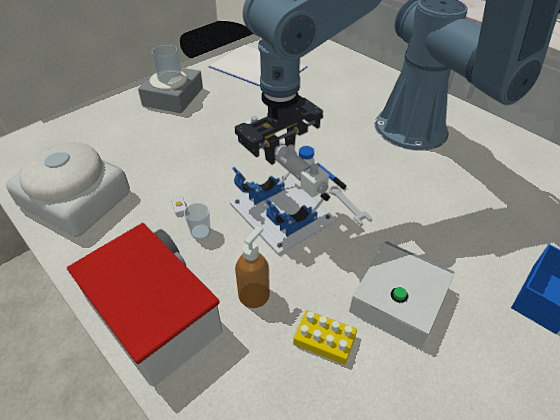

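The scene shows the module held level over the rig, cap off, with the halves open and clear of it. Lowering.

>>> arm_command(commands=[[[-0.3,0,3],0.4],[[0,0,3],0],[[0,0,2.5],0],[[0,0,1.5],0],[[0,0,1],0],[[0,0,0.6],0],[[0,0,0.6],0],[[0,0,0],0],[[0,0,0],0]], claw=0)

```text
time_s: 28.45
eef_pos: [555.8, -25.9, 24.5]
ee_rot: [[0.12, 0.993, 0.001], [0.993, -0.12, -0.0], [-0.0, 0.001, -1.0]]
force: [-0.3, -0.2, -6.9]
finger_gap: 0.442
```

Run:
```python
from go import *
from fit import *
t=rig(0,-9); go((t[0],t[1],46,-6.4))
a=np.radians(rig_a); R=np.array([[np.cos(a),-np.sin(a)],[np.sin(a),np.cos(a)]])
for c in('top','scene'):
    im,d=snap(c,c+'11.png'); P,_=cloud(c,d); q=np.c_[(P[:,:2]-rig_c)@R,P[:,2]]
    m=q[(abs(q[:,0])<40)&(abs(q[:,1])<160)&(abs(q[:,1])>90)&(q[:,2]>50)&(q[:,2]<150)]
    for s in(-1,1):
        e=m[m[:,1]*s>0]; 
        if len(e)>10: print(c,s,len(e),np.percentile(e,[2,50,98],axis=0).round(1).tolist())
```

```text
t 28.45 tcp [555.8 -25.9  54.5] jaw -6.9 j6 -8.0 gap 38.9 F [-0.3 -0.2 -6.9]
turn -0.5 | shift [ 0.39 -0.2   0.85] cm | rows 1 each [ 0.39 -0.2   0.85]
top -1 206 [[-19.7, -142.2, 77.3], [-0.4, -127.1, 94.4], [22.4, -116.5, 98.8]]
top 1 404 [[-19.7, 90.8, 65.0], [-0.4, 110.2, 91.8], [23.1, 134.4, 111.3]]
scene -1 138 [[-17.9, -131.0, 87.1], [9.0, -109.5, 94.6], [25.2, -98.7, 112.3]]
scene 1 540 [[-17.2, 91.9, 52.5], [10.4, 116.3, 87.5], [24.8, 136.1, 110.3]]
```

>>> arm_command(commands=[[[0.4,-0.15,0],-0.5],[[0,0,0.3],0],[[0,0,0.3],0],[[0,0,0.2],0],[[0,0,0.1],0],[[0,0,0],0],[[0,0,0],0]], claw=0)

```text
time_s: 29.42
eef_pos: [554.6, -21.6, 16.2]
ee_rot: [[0.112, 0.994, -0.0], [0.994, -0.112, 0.0], [0.0, -0.0, -1.0]]
force: [-5.2, 0.5, 4.8]
finger_gap: 0.443
```

>>> arm_command(commands=[[[0,0,0],0],[[0,0,0],0],[[0,0,0],0],[[0,0,0],0],[[0,0,-2],0],[[0,0,-4],0],[[0,0,-5],0],[[0,0,-5],0],[[0,0,-4],0],[[0,0,0],0]], claw=0.8)

```text
time_s: 30.68
eef_pos: [556.8, -22.2, 219.2]
ee_rot: [[0.112, 0.994, 0.008], [0.994, -0.112, -0.002], [-0.001, 0.008, -1.0]]
force: [0.1, -0.3, 0.2]
finger_gap: 0.802
```

Run:
```python
from go import *
from fit import *
a=np.radians(rig_a); R=np.array([[np.cos(a),-np.sin(a)],[np.sin(a),np.cos(a)]])
for c in('top','scene'):
    im,d=snap(c,c+'12.png'); P,_=cloud(c,d); q=np.c_[(P[:,:2]-rig_c)@R,P[:,2]]
    m=q[(abs(q[:,0])<28)&(abs(q[:,1])<160)&(abs(q[:,1])>90)&(q[:,2]>50)&(q[:,2]<150)]
    for s in(-1,1):
        e=m[m[:,1]*s>0]; 
        if len(e)>10: print(c,s,len(e),np.percentile(e,[2,50,98],axis=0).round(1).tolist())
    h=q[(q[:,0]>40)&(q[:,0]<110)&(abs(q[:,1])<90)&(q[:,2]>80)&(q[:,2]<165)]
    for s in(-1,1):
        e=h[(abs(h[:,1]-66*s)<20)&(h[:,2]>130)]; print('lug top',s,len(e),np.median(e,0).round(1) if len(e) else '')
t=rig(105,66); go((*rig(0,-9),200,None),(*t,200,83.6),(*t,125,None))
```

```text
top -1 74 [[-21.8, -99.8, 67.2], [-5.8, -95.1, 85.3], [9.9, -90.1, 100.4]]
top 1 197 [[-21.4, 112.1, 67.3], [1.2, 123.7, 84.2], [21.4, 139.3, 89.3]]
lug top -1 0 
lug top 1 0 
scene -1 235 [[-18.4, -125.9, 52.2], [12.0, -104.7, 83.4], [23.3, -90.4, 102.4]]
scene 1 533 [[-19.0, 91.7, 51.7], [7.8, 118.7, 81.5], [22.8, 140.1, 103.4]]
lug top -1 41 [ 84.4 -57.4 139.1]
lug top 1 45 [ 83.8  62.5 139.4]
t 30.775 tcp [554.3 -21.6 244.8] jaw -6.4 j6 -8.0 gap 70.4 F [-0.3  0.2 -0.1]
turn 0.0 | shift [-0.01  0.    4.48] cm | rows 1 each [-0.01  0.    4.48]
turn 90.0 | shift [10.5 -7.5  0. ] cm | rows 3 each [ 3.5 -2.5  0. ]
turn 0.0 | shift [-0.  -0.   7.5] cm | rows 2 each [-0.   -0.    3.75]
```

View pics/scene12.png

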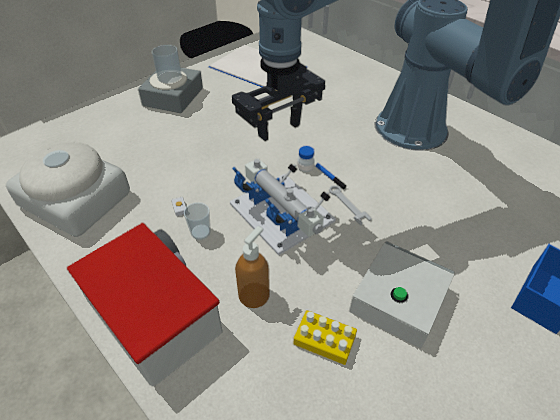

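Module is seated: block tops at z≈84 and centred in y. Next I swing half_l shut from behind with closed fingers.

>>> arm_command(commands=[[[2.3,4.4,0.5],0],[[2.3,4.4,0.5],0],[[2.3,4.2,0.5],0],[[0,0,4],0],[[0,0,4],0],[[0,0,3.5],0],[[0,0,0],0],[[0,-2,0],0],[[0,-2,0],0],[[0,-2,0],0],[[0,-1.5,0],0],[[0,0,0],0]], claw=0)

```text
time_s: 32.28
eef_pos: [622.7, 39.9, 92.5]
ee_rot: [[0.112, 0.994, 0.015], [0.994, -0.112, -0.002], [-0.0, 0.015, -1.0]]
force: [4.4, 0.3, 18.9]
finger_gap: 0.004
```

>>> arm_command(commands=[[[0,-1,0],0],[[0,-1,0],0],[[0,-0.5,0],0],[[0,0,0],0],[[0,0,0],0],[[0,0,0],0],[[0,0,0],0]], claw=0)

```text
time_s: 33.15
eef_pos: [596.2, 42.9, 92.3]
ee_rot: [[0.112, 0.994, 0.009], [0.994, -0.112, -0.002], [-0.0, 0.01, -1.0]]
force: [-6.1, -0.2, 29.7]
finger_gap: 0.01
```

```bash
cat > lug.py <<'E'
from go import *
from fit import *
a=np.radians(rig_a); R=np.array([[np.cos(a),-np.sin(a)],[np.sin(a),np.cos(a)]])
def look(tag):
    o=r.get_obs(); print('tool in rig',((o['eef_pos'][:2]-rig_c)@R).round(1),'z',round(o['eef_pos'][2]+OZ,1),np.round(o['force'],1))
    for c in('top','scene'):
        im,d=snap(c,c+tag+'.png'); P,uv=cloud(c,d); q=np.c_[(P[:,:2]-rig_c)@R,P[:,2]]
        I=im[uv[:,1],uv[:,0]].astype(int); blue=(I[:,2]>I[:,0]*1.7)&(I[:,2]>50)
        for s in(-1,1):
            b=q[blue&(abs(q[:,1]-66*s)<20)&(q[:,2]>63)&(q[:,2]<165)&(abs(q[:,0])<120)]
            print(c,s,len(b),np.percentile(b,[3,97],axis=0).round(0).tolist() if len(b)>5 else '')
E
python3 -c "
from lug import *
look('13')"
```

```text
tool in rig [34.4 59.9] z 122.3 [-6.1 -0.2 29.7]
top -1 237 [[16.0, -85.0, 66.0], [83.0, -53.0, 143.0]]
top 1 9 [[-7.0, 53.0, 142.0], [-5.0, 75.0, 145.0]]
scene -1 151 [[62.0, -77.0, 71.0], [87.0, -51.0, 142.0]]
scene 1 348 [[-2.0, 54.0, 66.0], [47.0, 81.0, 143.0]]
```

>>> arm_command(commands=[[[0,0,-2],0],[[0,0,-4],0],[[0,0,-3],0],[[0,0,0],0],[[0,0,0],0],[[0,0,0],0],[[0,0,0],0]], claw=0)

```text
time_s: 34.12
eef_pos: [591.2, 43.6, 173.7]
ee_rot: [[0.112, 0.994, -0.002], [0.994, -0.112, 0.0], [0.0, -0.002, -1.0]]
force: [0.0, -0.8, 1.6]
finger_gap: 0.004
```

```bash
python3 -c "
from lug import *
look('14')"
```

```text
tool in rig [29.4 60.1] z 203.7 [ 0.  -0.8  1.6]
top -1 238 [[12.0, -85.0, 66.0], [83.0, -53.0, 143.0]]
top 1 127 [[-12.0, 53.0, 96.0], [7.0, 80.0, 107.0]]
scene -1 216 [[32.0, -78.0, 66.0], [86.0, -51.0, 141.0]]
scene 1 401 [[-40.0, 54.0, 67.0], [44.0, 81.0, 102.0]]
```

>>> arm_command(commands=[[[-4,3.5,0],0],[[-4,3.5,0],0],[[-4,3.1,0],0],[[0,0,4],0],[[0,0,3.6],0],[[0,0,0],0],[[0,-2,0],0],[[0,-2,0],0],[[0,-2,0],0],[[0,-1.5,0],0],[[0,-1,0],0],[[0,0,0],0]], claw=0)

```text
time_s: 35.72
eef_pos: [594.6, -77.5, 100.2]
ee_rot: [[0.112, 0.994, 0.001], [0.994, -0.112, -0.0], [-0.0, 0.001, -1.0]]
force: [0.0, -0.5, -0.2]
finger_gap: 0.007
```

```bash
python3 -c "
from lug import *
look('15')"
```

```text
tool in rig [ 46.3 -59.9] z 130.2 [ 0.  -0.5 -0.2]
top -1 4 
top 1 486 [[-48.0, 53.0, 69.0], [40.0, 79.0, 94.0]]
scene -1 192 [[27.0, -78.0, 66.0], [60.0, -49.0, 151.0]]
scene 1 368 [[-45.0, 55.0, 66.0], [44.0, 81.0, 93.0]]
```

>>> arm_command(commands=[[[0,-1,0],0],[[0,-1,0],0],[[0,-1,0],0],[[0,0,0],0],[[0,0,-3],0],[[0,0,-4],0],[[0,0,-3],0],[[0,0,0],0],[[0,0,0],0],[[0,0,0],0],[[0,0,0],0]], claw=0)

```text
time_s: 37.2
eef_pos: [564.0, -74.0, 197.7]
ee_rot: [[0.112, 0.994, -0.002], [0.994, -0.112, 0.001], [0.001, -0.002, -1.0]]
force: [-0.4, 0.1, -0.2]
finger_gap: 0.004
```

```bash
python3 -c "
from lug import *
look('16')"
```

```text
tool in rig [ 15.4 -59.8] z 227.7 [-0.4  0.1 -0.2]
top -1 56 [[-26.0, -85.0, 77.0], [-8.0, -68.0, 92.0]]
top 1 493 [[-48.0, 53.0, 69.0], [41.0, 79.0, 94.0]]
scene -1 321 [[-45.0, -78.0, 65.0], [44.0, -51.0, 93.0]]
scene 1 365 [[-45.0, 54.0, 66.0], [44.0, 81.0, 93.0]]
```

>>> arm_command(commands=[[[0,0,0],-10],[[0,0,0],-10],[[0,0,0],-10],[[0,0,0],-10],[[0,0,0],-10],[[0,0,0],-10],[[0,0,0],-10],[[0,0,0],-10],[[0,0,0],-10],[[0,0,0],0]], claw=0.5)

```text
time_s: 38.55
eef_pos: [564.5, -74.1, 198.8]
ee_rot: [[-0.994, 0.114, -0.0], [0.114, 0.994, 0.0], [0.0, 0.0, -1.0]]
force: [-0.1, -0.2, -0.4]
finger_gap: 0.495
```

```bash
cat > knob.py <<'E'
from lug import *
def knobs():
    for c in('top','scene'):
        im,d=snap(c,c+'kn.png'); P,uv=cloud(c,d); q=np.c_[(P[:,:2]-rig_c)@R,P[:,2]]
        I=im[uv[:,1],uv[:,0]].astype(int); dark=I.max(1)<70
        for s in(-1,1):
            b=q[dark&(abs(q[:,1]-66*s)<16)&(q[:,2]>42)&(q[:,2]<98)&(q[:,0]<-25)&(q[:,0]>-115)]
            b=b[np.hypot(b[:,0]+40,b[:,2]-26)>44]
            if len(b)<8: print(c,s,len(b)); continue
            v=b-[-40,66*s,26]; print(c,s,len(b),np.percentile(b,[5,50,95],axis=0).round(0).tolist(),'angle',np.arctan2(-v[:,0].mean(),v[:,2].mean()).round(2))
E
python3 - <<'E'
from knob import *
look('17'); knobs()
E
```

```text
tool in rig [ 16.  -59.9] z 228.8 [-0.1 -0.2 -0.4]
top -1 383 [[-50.0, -79.0, 70.0], [16.0, -52.0, 94.0]]
top 1 488 [[-48.0, 53.0, 69.0], [40.0, 79.0, 94.0]]
scene -1 323 [[-46.0, -78.0, 66.0], [43.0, -51.0, 92.0]]
scene 1 369 [[-45.0, 54.0, 65.0], [45.0, 81.0, 93.0]]
top -1 88 [[-93.0, -74.0, 60.0], [-84.0, -64.0, 68.0], [-73.0, -55.0, 75.0]] angle 0.78
top 1 176 [[-89.0, 55.0, 67.0], [-49.0, 68.0, 72.0], [-26.0, 78.0, 76.0]] angle 0.35
scene -1 39 [[-85.0, -70.0, 57.0], [-80.0, -59.0, 66.0], [-73.0, -55.0, 72.0]] angle 0.78
scene 1 51 [[-84.0, 61.0, 61.0], [-77.0, 72.0, 68.0], [-72.0, 77.0, 75.0]] angle 0.72
```

Run:
```python
from go import *
t=rig(-81,-66); go((*t,110,83.6),(*t,57,None))
```

```text
t 38.75 tcp [564.6 -74.1 228.9] jaw 83.4 j6 -103.0 gap 44.3 F [-0.1  0.1  0.2]
turn -0.2 | shift [ 9.71 -0.61 11.9 ] cm | rows 3 each [ 3.24 -0.2   3.97]
turn 0.0 | shift [-0.  -0.   5.3] cm | rows 1 each [-0.  -0.   5.3]
```

>>> arm_command(commands=[[[3.3,-0.2,0],0],[[3.2,-0.2,4],0],[[3.2,-0.2,4],0],[[0,0,4],0],[[0,0,3],0],[[0,0,2],0],[[0,0,0.2],0],[[0,0,0],0],[[0,0,0],0]], claw=0.5)

```text
time_s: 39.88
eef_pos: [468.5, -69.6, 28.1]
ee_rot: [[-0.994, 0.112, 0.002], [0.112, 0.994, -0.001], [-0.002, -0.001, -1.0]]
force: [0.6, -0.3, 0.9]
finger_gap: 0.497
```

>>> arm_command(commands=[[[0,0,0],0],[[0,0,0],0],[[0,0,0],0],[[0,0,0],0],[[0,0,0],0]], claw=0)

```text
time_s: 40.5
eef_pos: [467.5, -69.1, 27.0]
ee_rot: [[-0.994, 0.112, -0.0], [0.112, 0.994, 0.0], [0.0, 0.0, -1.0]]
force: [-0.2, 1.5, 0.6]
finger_gap: 0.238
```

```bash
python3 -c "
from lug import *
look('18')"
```

```text
tool in rig [-81.  -65.7] z 57.0 [-0.2  1.5  0.6]
top -1 204 [[3.0, -79.0, 68.0], [41.0, -52.0, 94.0]]
top 1 506 [[-48.0, 53.0, 69.0], [40.0, 80.0, 94.0]]
scene -1 326 [[-45.0, -78.0, 65.0], [44.0, -51.0, 94.0]]
scene 1 378 [[-46.0, 54.0, 66.0], [44.0, 81.0, 93.0]]
```

Gripped the knob (gap ≈21 mm). Now along the arc.

>>> arm_command(commands=[[[-0.5,0,-0.45],0],[[-0.45,0,-0.35],0],[[-0.5,0,-0.3],0],[[-0.5,0,-0.25],0],[[-0.5,0,-0.2],0],[[-0.5,0,-0.13],0],[[-0.5,0,-0.1],0],[[-0.6,0,-0.03],0],[[-0.2,0,0],0],[[0,0,0],0],[[0,0,0],0]], claw=0)

```text
time_s: 41.98
eef_pos: [509.8, -74.0, 45.1]
ee_rot: [[-0.994, 0.112, 0.0], [0.112, 0.994, -0.0], [-0.0, -0.0, -1.0]]
force: [0.5, -0.7, -1.6]
finger_gap: 0.003
```

```bash
python3 -c "
from knob import *
look('19'); print(r.get_obs()['finger_gap']); knobs()"
```

```text
tool in rig [-38.3 -65.9] z 75.1 [ 0.5 -0.7 -1.6]
top -1 0 
top 1 479 [[-48.0, 53.0, 69.0], [40.0, 80.0, 94.0]]
scene -1 307 [[-43.0, -78.0, 66.0], [44.0, -51.0, 93.0]]
scene 1 377 [[-46.0, 55.0, 66.0], [44.0, 81.0, 93.0]]
0.006593410802083721
top -1 14 [[-73.0, -72.0, 81.0], [-71.0, -66.0, 84.0], [-70.0, -59.0, 89.0]] angle 0.5
top 1 221 [[-91.0, 54.0, 65.0], [-52.0, 66.0, 72.0], [-27.0, 78.0, 76.0]] angle 0.4
scene -1 90 [[-56.0, -77.0, 74.0], [-30.0, -58.0, 86.0], [-27.0, -51.0, 97.0]] angle -0.07
scene 1 52 [[-83.0, 61.0, 59.0], [-77.0, 71.0, 69.0], [-71.0, 77.0, 75.0]] angle 0.72
```

>>> arm_command(commands=[[[0,0,-4],0],[[0,0,-5],0],[[0,0,-3],0],[[0,0,0],0]], claw=0.5)

```text
time_s: 42.68
eef_pos: [511.6, -74.6, 167.8]
ee_rot: [[-0.994, 0.112, 0.005], [0.112, 0.994, -0.002], [-0.006, -0.001, -1.0]]
force: [-0.6, 0.1, -0.8]
finger_gap: 0.433
```

Run:
```python
from knob import *
knobs(); look('20')
t=cv2.imread('pics/top20.png')[170:270,240:360]; s=cv2.imread('pics/scene20.png')[140:260,220:360]
cv2.imwrite('pics/k20.png',np.hstack([cv2.resize(t,(400,333),interpolation=2),cv2.resize(s,(388,333),interpolation=2)]))
```

```text
top -1 74 [[-71.0, -74.0, 81.0], [-62.0, -64.0, 86.0], [-54.0, -57.0, 91.0]] angle 0.36
top 1 187 [[-92.0, 55.0, 63.0], [-74.0, 67.0, 71.0], [-26.0, 78.0, 77.0]] angle 0.49
scene -1 51 [[-63.0, -70.0, 73.0], [-55.0, -59.0, 83.0], [-50.0, -54.0, 90.0]] angle 0.27
scene 1 50 [[-83.0, 62.0, 61.0], [-76.0, 71.0, 70.0], [-71.0, 78.0, 75.0]] angle 0.71
tool in rig [-38.9 -65.8] z 194.4 [-0.5  0.2 -0.1]
top -1 0 
top 1 502 [[-48.0, 53.0, 69.0], [40.0, 80.0, 94.0]]
scene -1 327 [[-45.0, -78.0, 65.0], [43.0, -51.0, 93.0]]
scene 1 378 [[-46.0, 54.0, 66.0], [44.0, 81.0, 93.0]]
```

View pics/k20.png

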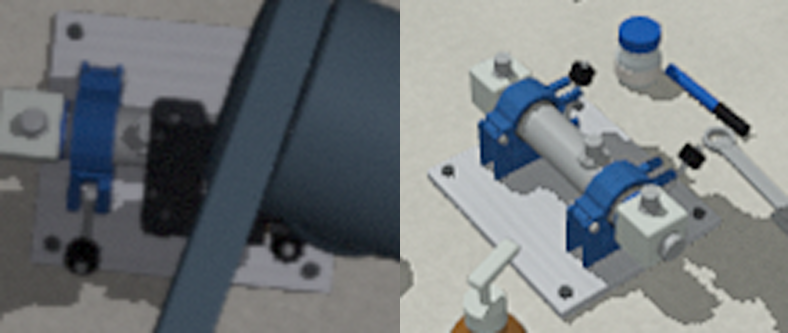

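Right view: bolt_r's knob slipped off partway up and now leans about 0.37 rad. Finish it with a closed-finger push from −x.

>>> arm_command(commands=[[[3,0,0],0],[[3,0,0],0],[[0,0,4.5],0],[[0,0,4.5],0],[[0,0,2.7],0],[[0,0,0],0],[[-1,0,0],0],[[-1,0,0],0],[[-0.7,0,0],0],[[-0.5,0,0],0],[[0,0,0],0]], claw=0)

```text
time_s: 44.25
eef_pos: [482.5, -71.0, 48.3]
ee_rot: [[-0.994, 0.112, 0.001], [0.112, 0.994, -0.0], [-0.001, -0.0, -1.0]]
force: [-0.5, 0.4, -0.5]
finger_gap: 0.004
```

Run:
```python
from knob import *
look('21'); knobs()
```

```text
tool in rig [-65.9 -65.9] z 78.3 [-0.5  0.4 -0.5]
top -1 39 [[30.0, -78.0, 67.0], [44.0, -56.0, 74.0]]
top 1 507 [[-48.0, 53.0, 69.0], [40.0, 80.0, 94.0]]
scene -1 313 [[-42.0, -77.0, 65.0], [44.0, -51.0, 93.0]]
scene 1 378 [[-46.0, 54.0, 67.0], [44.0, 81.0, 93.0]]
top -1 0
top 1 150 [[-92.0, 55.0, 63.0], [-78.0, 66.0, 71.0], [-26.0, 77.0, 76.0]] angle 0.6
scene -1 111 [[-69.0, -74.0, 76.0], [-49.0, -60.0, 89.0], [-34.0, -52.0, 96.0]] angle 0.15
scene 1 54 [[-83.0, 60.0, 60.0], [-77.0, 72.0, 69.0], [-72.0, 77.0, 74.0]] angle 0.72
```

>>> arm_command(commands=[[[-0.3,0,0],0],[[-0.2,0,0],0],[[-0.2,0,0],0],[[-0.1,0,0],0],[[0,0,0],0],[[0,0,0],0]], claw=0)

```text
time_s: 45.2
eef_pos: [488.3, -71.5, 47.8]
ee_rot: [[-0.994, 0.112, -0.004], [0.112, 0.994, 0.001], [0.004, 0.0, -1.0]]
force: [-6.2, -0.2, 4.4]
finger_gap: 0.006
```

>>> arm_command(commands=[[[1.5,0,0],0],[[0.3,0,-4],0],[[0,0,-5],0],[[0,4.4,0],0],[[0,4.4,0],0],[[0,4.4,0],0],[[0,0,0],0],[[0,0,0],0]], claw=0.5)

```text
time_s: 46.2
eef_pos: [486.4, 61.1, 138.0]
ee_rot: [[-0.994, 0.111, 0.0], [0.111, 0.994, -0.0], [-0.0, -0.0, -1.0]]
force: [0.0, -0.6, -0.1]
finger_gap: 0.496
```

Run:
```python
from knob import *
look('22'); knobs(); t=rig(-78,66); go((*t,56,83.6))
```

```text
tool in rig [-76.7  65.8] z 168.0 [ 0.  -0.6 -0.1]
top -1 441 [[-48.0, -78.0, 69.0], [40.0, -52.0, 95.0]]
top 1 136 [[17.0, 53.0, 68.0], [42.0, 79.0, 88.0]]
scene -1 308 [[-42.0, -78.0, 66.0], [43.0, -51.0, 93.0]]
scene 1 371 [[-44.0, 54.0, 66.0], [43.0, 81.0, 93.0]]
top -1 120 [[-50.0, -74.0, 72.0], [-38.0, -63.0, 90.0], [-26.0, -54.0, 94.0]] angle -0.03
top 1 0
scene -1 54 [[-43.0, -68.0, 77.0], [-35.0, -59.0, 87.0], [-29.0, -54.0, 92.0]] angle -0.08
scene 1 51 [[-83.0, 60.0, 60.0], [-77.0, 72.0, 69.0], [-71.0, 77.0, 74.0]] angle 0.72
t 46.4 tcp [486.8  60.4 168.1] jaw 83.5 j6 -90.0 gap 43.8 F [ 0.3 -0.4 -0.2]
turn -0.1 | shift [ 0.17  0.1  11.21] cm | rows 3 each [0.06 0.03 3.74]
```

>>> arm_command(commands=[[[0.15,0,4],0],[[0,0,4],0],[[0,0,2.5],0],[[0,0,0.7],0],[[0,0,0],0],[[0,0,0],0]], claw=0.5)

```text
time_s: 47.15
eef_pos: [486.4, 61.3, 27.3]
ee_rot: [[-0.994, 0.112, 0.002], [0.112, 0.994, -0.0], [-0.002, -0.0, -1.0]]
force: [0.3, 0.2, -0.1]
finger_gap: 0.502
```

>>> arm_command(commands=[[[0,0,0],0],[[0,0,0],0],[[0,0,0],0],[[0,0,0],0],[[0,0,0],0],[[-0.35,0,-0.3],0],[[-0.35,0,-0.25],0],[[-0.35,0,-0.2],0],[[-0.35,0,-0.2],0],[[0,0,0],0]], claw=0)

```text
time_s: 48.4
eef_pos: [497.4, 60.4, 35.2]
ee_rot: [[-0.994, 0.112, -0.005], [0.112, 0.994, 0.001], [0.005, 0.0, -1.0]]
force: [-6.1, 2.7, 4.9]
finger_gap: 0.239
```

>>> arm_command(commands=[[[0,0,0],0],[[0,0,0],0],[[0,0,0],0],[[0,0,-4],0],[[0,0,-4.5],0],[[3.3,0,0],0],[[0,0,0],0],[[0,0,0],0]], claw=0.5)

```text
time_s: 49.4
eef_pos: [466.9, 63.6, 120.7]
ee_rot: [[-0.994, 0.112, 0.001], [0.112, 0.994, -0.0], [-0.001, -0.0, -1.0]]
force: [0.6, -0.1, 0.3]
finger_gap: 0.503
```

Run:
```python
from knob import *
look('23'); knobs(); t=rig(-100,66); go((*t,77,83.6))
```

```text
tool in rig [-96.3  66. ] z 150.7 [ 0.6 -0.1  0.3]
top -1 442 [[-47.0, -78.0, 69.0], [40.0, -52.0, 94.0]]
top 1 360 [[-19.0, 54.0, 69.0], [41.0, 80.0, 94.0]]
scene -1 309 [[-41.0, -78.0, 65.0], [43.0, -51.0, 93.0]]
scene 1 374 [[-45.0, 55.0, 65.0], [45.0, 81.0, 93.0]]
top -1 125 [[-50.0, -74.0, 71.0], [-39.0, -62.0, 90.0], [-26.0, -53.0, 93.0]] angle -0.03
top 1 0
scene -1 53 [[-44.0, -69.0, 79.0], [-34.0, -59.0, 87.0], [-28.0, -54.0, 92.0]] angle -0.08
scene 1 54 [[-73.0, 61.0, 69.0], [-67.0, 72.0, 77.0], [-62.0, 77.0, 84.0]] angle 0.49
t 49.6 tcp [466.8  63.6 150.3] jaw 83.6 j6 -90.0 gap 43.8 F [-0.3 -0.1  0.4]
turn -0.0 | shift [ 0.35 -0.    7.33] cm | rows 2 each [ 0.18 -0.    3.67]
```

>>> arm_command(commands=[[[0.4,0,0],0],[[0,0,0],0],[[0,0,3.7],0],[[0,0,3.7],0],[[0,0,0],0],[[-1,0,0],0],[[-1,0,0],0],[[-0.8,0,0],0],[[-0.6,0,0],0],[[-0.4,0,0],0],[[0,0,0],0]], claw=0)

```text
time_s: 50.98
eef_pos: [513.6, 58.4, 59.8]
ee_rot: [[-0.993, 0.112, 0.026], [0.112, 0.994, -0.003], [-0.026, -0.0, -1.0]]
force: [-8.1, 0.5, 62.7]
finger_gap: 0.004
```

>>> arm_command(commands=[[[-0.2,0,0],0],[[-0.1,0,0],0],[[0,0,0],0],[[0,0,0],0]], claw=0)

```text
time_s: 51.48
eef_pos: [513.7, 58.5, 59.7]
ee_rot: [[-0.994, 0.111, 0.02], [0.111, 0.994, -0.003], [-0.02, -0.001, -1.0]]
force: [-20.0, 0.5, 73.7]
finger_gap: 0.004
```

>>> arm_command(commands=[[[0,0,-2.5],0],[[0,0,-4],0],[[4,0,0],0],[[0,0,0],0],[[0,0,0],0]], claw=0)

```text
time_s: 52.1
eef_pos: [465.3, 63.8, 113.1]
ee_rot: [[-0.994, 0.112, 0.003], [0.112, 0.994, -0.0], [-0.003, -0.0, -1.0]]
force: [0.5, -0.1, -0.1]
finger_gap: -0.002
```

Run:
```python
from knob import *
look('24'); knobs()
t=cv2.imread('pics/top24.png')[170:270,240:360]; s=cv2.imread('pics/scene24.png')[140:260,220:360]
cv2.imwrite('pics/k24.png',np.hstack([cv2.resize(t,(400,333),interpolation=2),cv2.resize(s,(388,333),interpolation=2)]))
```

```text
tool in rig [-98.   66.1] z 143.1 [ 0.5 -0.1 -0.1]
top -1 437 [[-48.0, -78.0, 69.0], [40.0, -52.0, 94.0]]
top 1 391 [[-24.0, 54.0, 70.0], [40.0, 80.0, 94.0]]
scene -1 306 [[-40.0, -78.0, 65.0], [44.0, -51.0, 93.0]]
scene 1 358 [[-41.0, 54.0, 66.0], [45.0, 81.0, 93.0]]
top -1 121 [[-50.0, -74.0, 71.0], [-39.0, -62.0, 90.0], [-26.0, -53.0, 93.0]] angle -0.02
top 1 2
scene -1 54 [[-44.0, -67.0, 77.0], [-34.0, -59.0, 88.0], [-29.0, -54.0, 93.0]] angle -0.08
scene 1 67 [[-44.0, 60.0, 75.0], [-35.0, 72.0, 86.0], [-30.0, 77.0, 93.0]] angle -0.08
```

View pics/k24.png

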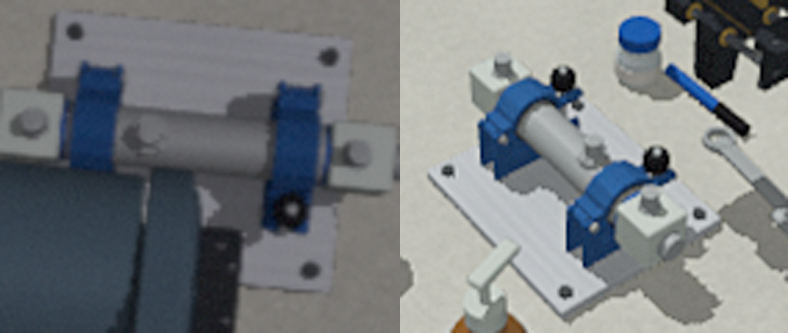

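Both knobs now stand upright in their slots. I'll retreat and do a full final check.

>>> arm_command(commands=[[[0,0,-5],0],[[0,0,-5],0],[[5,0,-3],0],[[5,4,0],0],[[4,5,0],0],[[0,5.5,0],0],[[0,5.5,0],0],[[0,5.5,0],0],[[0,5.5,0],0],[[0,5.5,0],0],[[0,5.5,0],0],[[0,0,0],0]], claw=0.5)

```text
time_s: 53.8
eef_pos: [372.8, 497.4, 239.3]
ee_rot: [[-0.994, 0.109, -0.002], [0.109, 0.994, -0.001], [0.002, -0.002, -1.0]]
force: [-0.3, -0.8, -0.3]
finger_gap: 0.498
```

Run:
```python
from knob import *
look('25'); knobs()
im,d=snap('top','t26.png'); ims,ds=snap('scene','s26.png'); im0=cv2.imread('pics/top0.png')[...,::-1]
for n in ['pump_bottle','beaker','jar','vial_rack','spanner','marker','gauge_block']:
    for q in r.outline_of(n,'top')[:1]:
        p,_=cloud('top',d,q['mask']); print(n,round(q['score'],2),np.round(q['position']),np.median(p,0).round())
p,_=cloud('top',d); p2,_=cloud('scene',ds); a=np.radians(box_a); RB=np.array([[np.cos(a),-np.sin(a)],[np.sin(a),np.cos(a)]])
for P in(p,p2):
    q=np.c_[(P[:,:2]-box_c)@RB,P[:,2]]; f=q[(abs(q[:,1])<70)&(q[:,0]<-60)&(q[:,0]>-220)&(q[:,2]>50)&(q[:,2]<66)]; print('drawer',np.percentile(f[:,0],[1,5]).round(1))
    q=np.c_[(P[:,:2]-rig_c)@R,P[:,2]]; m=q[(abs(q[:,0])<26)&(abs(q[:,1])<150)&(abs(q[:,1])>84)&(q[:,2]>50)&(q[:,2]<120)]
    for s in(-1,1): e=m[m[:,1]*s>0]; print('module end',s,np.percentile(e,[2,50,98],axis=0).round(1).tolist())
cv2.imwrite('pics/f.png',cv2.resize(cv2.cvtColor(im,4),(784,588)))
```

```text
tool in rig [-238.2  486.7] z 269.3 [-0.3 -0.8 -0.3]
top -1 425 [[-33.0, -78.0, 69.0], [41.0, -52.0, 94.0]]
top 1 448 [[-47.0, 53.0, 69.0], [40.0, 80.0, 94.0]]
scene -1 307 [[-42.0, -78.0, 66.0], [44.0, -51.0, 93.0]]
scene 1 353 [[-42.0, 54.0, 66.0], [44.0, 81.0, 93.0]]
top -1 139 [[-50.0, -76.0, 71.0], [-38.0, -63.0, 89.0], [-26.0, -53.0, 93.0]] angle -0.03
top 1 125 [[-50.0, 55.0, 71.0], [-40.0, 68.0, 90.0], [-26.0, 79.0, 94.0]] angle -0.02
scene -1 55 [[-43.0, -69.0, 77.0], [-34.0, -59.0, 87.0], [-28.0, -55.0, 92.0]] angle -0.08
scene 1 67 [[-44.0, 60.0, 76.0], [-34.0, 72.0, 87.0], [-29.0, 77.0, 92.0]] angle -0.08
pump_bottle 0.57 [238. 121.] [750. 116. 116.]
beaker 0.87 [336. 132.] [ 755. -104.   39.]
jar 0.89 [337. 288.] [385. -91.  60.]
vial_rack 0.93 [167. 139.] [730. 295.  31.]
spanner 0.86 [256. 277.] [411.  90.   8.]
marker 0.72 [299. 299.] [366. -18.  14.]
gauge_block 0.54 [266. 207.] [565.  51.  86.]
drawer [-85.9 -85.4]
module end -1 [[-21.8, -137.8, 65.2], [-1.9, -107.8, 84.9], [20.6, -85.6, 104.0]]
module end 1 [[-21.6, 85.0, 63.2], [-2.1, 108.5, 84.8], [20.8, 138.3, 104.5]]
drawer [-85.1 -83.9]
module end -1 [[-19.4, -125.7, 53.7], [11.6, -102.7, 83.5], [23.4, -88.2, 101.9]]
module end 1 [[-18.8, 88.3, 52.5], [8.0, 117.9, 82.0], [22.9, 140.5, 103.5]]
```

View pics/f.png

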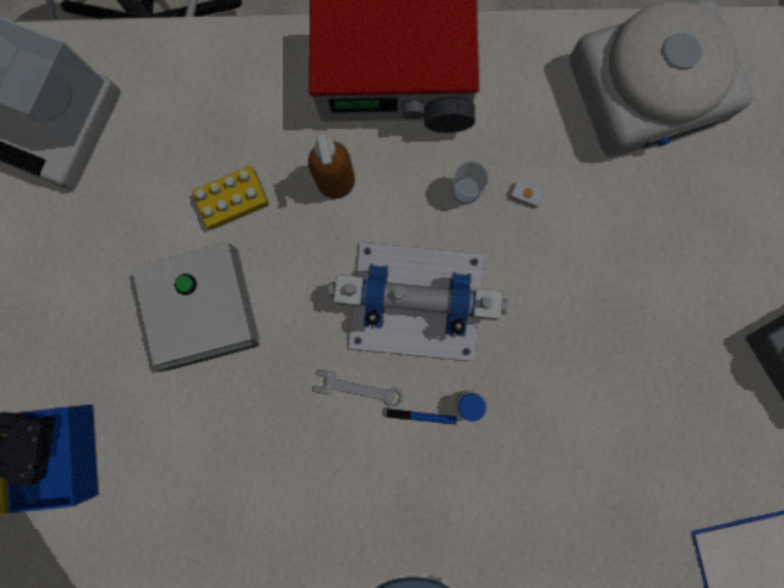

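The top view shows the module in the rig, with both halves closed and both knobs upright over their slots. The drawer is flush. The gauge block is still at about (376,138), so the network's other hit for it was false. Handing in.

```bash
python3 -c "
from bench import r
print(r.get_obs()['time_s']); print(r.finish_job())"
```

```text
54.45
the job is handed in; nothing more can be done
None
```

The job is done and handed in at 54 s of the 210 s allowed; no verdict was reported.

**What I did**
- Pressed the green button, took off the only cap present (cap0), put it on the drawer floor and pushed the drawer back in until it latched.
- Laid the module in the saddles with its ports up, swung both halves shut and stood both bolts up.

**Last checks**
- **Module:** within about 2 mm of centre in the rig, with both end blocks outside the saddles.
- **Halves and bolts:** both lugs read at their closed height. Both knobs stand upright over their slots, at about 0 rad within the reading error.
- **Drawer:** the front reads flush, the same as before opening, and stayed shut after I backed away. I saw the cap on the drawer floor before closing it.
- **Other things on the bench:** all within 1–2 mm of where they started. The network misplaced the gauge block in the last check (its hit was on the rig). By eye in the picture, the block had not moved.

**What went wrong or disagreed**
- **Tool height:** the reported tool height was about 30 mm lower than the fingertips seen by the cameras. The first two button presses therefore touched nothing. I corrected for this from then on.
- **Right bolt:** the knob slipped out of the grip halfway up. I finished it with a push from closed fingers.
- **Left bolt:** the closed fingers rode up onto the knob and pressed on it with about 74 N downwards for a moment. That was fingertip contact, not the arm or the gripper's body, and under the 120 N wrist limit. I lifted off at once, and the bolt was upright afterwards.

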